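# Pin the egg carriers on the turner and start it

### The arm

A 6-joint arm with a two-finger parallel gripper is mounted at the origin on the work surface. World frame = base frame: x ahead of the robot, y to its left, z up, the work surface at z = 0. Lengths are in m, angles in rad, forces in N, time in s.
With the tool pointing down it reaches from about 0.375 to 0.9 m from the base axis. Payload 3.1 kg.
Tool frame: the origin (TCP) lies at the very end of the fingers, on their centre line; the grasp point (between the pads) lies 19 mm behind it; z points along the fingers, y is the line along which they close (so a half turn about z gives the same grasp; the last joint's range is limited). The gripper opens to 87 mm and grips with 3 to 60 N. Pads are 19 mm wide; open, the fingers measure 117 mm over their backs; the gripper's body (75 mm by 190 mm) begins 51 mm behind the grasp point.
Start: joints at [-1.315, 0.527, 1.433, -0, 1.181, -0.178], TCP at [0.263, -0.567, 0.189] pointing down, gripper open.
Joint ranges: [-3.08, 3.08], [-0.75, 2.2], [0.22, 2.44], [-1.43, 4.57], [0, 2.65], [-2.85, 2.85]. Speed limits (rad/s): [2.79, 2.79, 3.14, 3.14, 3.14, 3.14].

### API

Orientations are given as a unit quaternion [x, y, z, w].
In Python, from rig import status, viewer, robot gives the robot as it stands.
- The arm moves only by the tool arm_command, never from a script. Its arguments are lists of equal length, an entry for each row: "delta_rot": the turn, a rotation vector about the tool's x, y, z in degrees, a list of three; "delta_pos": the shift along the tool's x, y, z in m, a list of three; "gripper": the closure, from -1 (fully open) to 1 (shut). In form: {"delta_rot": [[rx, ry, rz], ...], "delta_pos": [[dx, dy, dz], ...], "gripper": [gripper, ...]}. A call has 1 to 12 rows; each row is the pose to reach, as a shift and turn from the pose commanded when the call began, along the tool's axes at that moment; what a row does not reach only later rows make up. A row lasts 1/12 s, in which the tool goes at most 41.7 mm and 7.16 degrees, less where a joint would pass 70% of its speed; a pose out of reach is approached as far as the arm can. A call with a gripper value outside its range is refused whole. The fingers move at their own pace and stop on an object; "grip_force" is the grip in N (left out, the last holds). Time passes only in rows, so rows that repeat a pose let the fingers close. It gives the time, the measured TCP pose, the force, the opening and the grip force at its end, in the units of the state.
- status.get_obs(): the state, without advancing time (a new reading comes with each control period).
- viewer.camera(name): name is "scene" or "top" or "wrist"; returns a dict with "pixels" (400x640x3 uint8, blue, green, red), "fx", "fy", "cx", "cy" (pixels), "pose" (4x4, takes a point from camera to world coordinates); the wrist camera has in their place "mount" (4x4, takes a point from camera to tool coordinates, whose origin is the TCP and whose axes are the flange's). Camera axes: x right, y down, z forward; pixel columns grow to the right and rows downward; lengths in m; the calibration is good to about 2 mm. A picture is of the moment at which its call begins: read the wrist's pose just before it. There is no depth.
- robot.hand_in(): hands the job in; it is judged then, once.
The state is a dict: "time": time; "q": joint angles; "joint_velocities": joint speeds; "joint_torque": joint torques, N m; "position": TCP position; "tool_rot": TCP orientation; "ft_force": force on the tool from outside, world axes, zero at the start; "moment": the same for the moment, N m; "grip_width": finger opening in m; "grip_force": force on a finger pad.
Only numpy, scipy, OpenCV 4.12 (cv2) and the standard library are available. Lean on these libraries where they do the work, as an engineer would, in place of code of your own. Each camera call takes 0.05 s, during which the arm holds its last target. There are 200 camera calls.

### The job

Get the egg turner ready and start it: set every egg carrier on the bench flat on the turner's deck, its fork over one of the lugs and its cup to the rear, and lock each one with a red-handled pin pushed fully home from the front through both ears and the lug. Take the yellow cap off the key switch and lay it, and any pin left over, in the steel parts tray. Once all the carriers are pinned, turn the key clockwise to its stop, hold it there for about a second and let it spring back; leave everything else on the bench undisturbed.

Things in the scene. Friction and masses are not known exactly. Their poses are not given: they have to be found in the camera images.
- lug0 (a point): Egg turner, fixed: aluminium deck 155 x 370 mm, top 20 mm above the bench, yellow end plates (50 mm high, 200 mm either side of the middle lug), yellow drive box (70 mm high) at the rear. Three upright dark steel lugs in a row near its front edge, 110 mm apart, each with a round 12 mm hole. Origin: hole centre of lug 0 (lugs are numbered in order of growing y); axes as for lug1.
- lug1 (a point): Hole centre of the middle lug, 56 mm above the bench. Axes of all lugs: x along the hole, pointing to the rear (from the lug over the deck to the drive box), y along the row, z up. A lug is 8 mm thick (x), 22 mm wide (y), its top 16 mm above the hole centre. The deck runs from 35 mm in front of the hole to 120 mm behind it; the drive box begins 125 mm behind it.
- lug2 (a point): Hole centre of the third lug; otherwise as lug1.
- carrier0: Loose egg carrier, 0.2 kg: white round cup, 54 mm outside diameter, rim 50 mm above the underside, on a base plate 56 mm wide (y), 8 mm thick; in front of it a fork of two upright blue ears with 12 mm holes. Origin: cup centre at the underside; x points from the ears to the cup, z up. The base spans x = -77 to +35 mm. Easily held by the cup, fingers at its two y sides. Two or three carriers are present.
- carrier0_eye (a point): Point midway between the ears on the line of their holes: at x = -62 mm, 36 mm above the underside; axes as the carrier's, holes along x. Set over a lug with its base on the deck, it meets the lug's hole centre; play about 5 mm in x, 4 mm in y. Any carrier fits any lug.
- carrier1: A carrier like carrier0. Ears: 6 mm thick (x), 56 mm wide (y), 50 mm high, at x = -77 to -71 and -53 to -47 mm, 18 mm clear between them; below that gap the base is cut out, 30 mm wide (y), so that a lug comes up between the ears when the carrier is lowered flat onto the deck, cup to the rear.
- carrier1_eye (a point): As carrier0_eye, for carrier1.
- carrier2: A carrier like carrier0. An absent carrier reads None from the start.
- carrier2_eye (a point): As carrier0_eye, for carrier2.
- pin0: Loose locking pin, 0.07 kg, lying: red square handle 34 mm long (x), 22 x 22 mm in section; from its front face a steel shank, 8 mm diameter, 42 mm long, sticks out along x, its last 8 mm tapering to 3 mm. Origin: underside of the handle at its middle; x points to the tip, shank axis 11 mm above the origin. Fully home, the handle's front face (17 mm ahead of the origin) meets the carrier's front ear.
- pin0_tip (a point): Point of the shank of pin0: 59 mm ahead of the origin along x, 11 mm above it; axes as the pin's.
- pin1: A pin like pin0. All three pins are always present, so one may be left over.
- pin1_tip (a point): As pin0_tip, for pin1.
- pin2: A pin like pin0. All three pins are always present, so one may be left over.
- pin2_tip (a point): As pin0_tip, for pin2.
- key (a joint): Key, turning about the vertical, in rad: 0 at rest (run), growing clockwise as seen from above; its stop, the start position, is at 1.2. A spring returns it to 0 when it is let go (0.03 N m at rest, 0.10 N m at the stop).
- key_grip (a point): Middle of the black grip of the upright key on top of a fixed grey box (110 x 110 mm, 60 mm high; it and the tray may change places). 84.5 mm above the bench. The grip is 30 mm long (x of this point), 10 mm thick (y), 28 mm high, from 8.5 to 36.5 mm above the box's top. The point turns with the key. The yellow cap covers the key at first.
- cap: Loose yellow cap, 0.06 kg, over the key: hollow, square, 52 x 52 mm outside, 48 mm high, walls 3 mm, open below; it rests on the key box's top and lifts straight up. Origin: centre of its lower rim, z up.
- tray: Fixed shallow dark steel parts tray, 140 x 140 mm, 20 mm high, floor and walls 3 mm thick. Origin: centre of its underside.
- egg0: Bystander, to be left alone: white egg standing in a round black stand, 56 mm across, 83 mm high. Origin: centre of its underside.
- egg1: Bystander, to be left alone: another white egg in a round black stand, 56 mm across, 83 mm high. Origin: centre of its underside.
- torch: Bystander, to be left alone: black candling torch lying down, 125 mm long, 26 mm thick. Origin: centre of its underside.
- spray: Bystander, to be left alone: bottle with a blue cap, 56 mm across, 150 mm high. Origin: centre of its underside.
- gel: Bystander, to be left alone: small jar with a white lid, 50 mm across, 50 mm high. Origin: centre of its underside.

How it is judged:
On the way, in this order (a step that is already met when the one before it is completed fails the run):
1. every carrier present stands on a lug and is locked by a pin ((distance between carrier0_eye and lug0 below 0.012 m or distance between carrier0_eye and lug1 below 0.012 m or distance between carrier0_eye and lug2 below 0.012 m) and ((x of pin0_tip in the frame of carrier0_eye above 0.019 m and y of pin0_tip in the frame of carrier0_eye between -0.008 and 0.008 m and z of pin0_tip in the frame of carrier0_eye between -0.008 and 0.008 m and angle between the x axis of pin0 and the x axis of carrier0_eye, either way round below 0.3 rad) or (x of pin1_tip in the frame of carrier0_eye above 0.019 m and y of pin1_tip in the frame of carrier0_eye between -0.008 and 0.008 m and z of pin1_tip in the frame of carrier0_eye between -0.008 and 0.008 m and angle between the x axis of pin1 and the x axis of carrier0_eye, either way round below 0.3 rad) or (x of pin2_tip in the frame of carrier0_eye above 0.019 m and y of pin2_tip in the frame of carrier0_eye between -0.008 and 0.008 m and z of pin2_tip in the frame of carrier0_eye between -0.008 and 0.008 m and angle between the x axis of pin2 and the x axis of carrier0_eye, either way round below 0.3 rad)) and (distance between carrier1_eye and lug0 below 0.012 m or distance between carrier1_eye and lug1 below 0.012 m or distance between carrier1_eye and lug2 below 0.012 m) and ((x of pin0_tip in the frame of carrier1_eye above 0.019 m and y of pin0_tip in the frame of carrier1_eye between -0.008 and 0.008 m and z of pin0_tip in the frame of carrier1_eye between -0.008 and 0.008 m and angle between the x axis of pin0 and the x axis of carrier1_eye, either way round below 0.3 rad) or (x of pin1_tip in the frame of carrier1_eye above 0.019 m and y of pin1_tip in the frame of carrier1_eye between -0.008 and 0.008 m and z of pin1_tip in the frame of carrier1_eye between -0.008 and 0.008 m and angle between the x axis of pin1 and the x axis of carrier1_eye, either way round below 0.3 rad) or (x of pin2_tip in the frame of carrier1_eye above 0.019 m and y of pin2_tip in the frame of carrier1_eye between -0.008 and 0.008 m and z of pin2_tip in the frame of carrier1_eye between -0.008 and 0.008 m and angle between the x axis of pin2 and the x axis of carrier1_eye, either way round below 0.3 rad)) and (distance between carrier2_eye and lug0 below 0.012 m or distance between carrier2_eye and lug1 below 0.012 m or distance between carrier2_eye and lug2 below 0.012 m) and ((x of pin0_tip in the frame of carrier2_eye above 0.019 m and y of pin0_tip in the frame of carrier2_eye between -0.008 and 0.008 m and z of pin0_tip in the frame of carrier2_eye between -0.008 and 0.008 m and angle between the x axis of pin0 and the x axis of carrier2_eye, either way round below 0.3 rad) or (x of pin1_tip in the frame of carrier2_eye above 0.019 m and y of pin1_tip in the frame of carrier2_eye between -0.008 and 0.008 m and z of pin1_tip in the frame of carrier2_eye between -0.008 and 0.008 m and angle between the x axis of pin1 and the x axis of carrier2_eye, either way round below 0.3 rad) or (x of pin2_tip in the frame of carrier2_eye above 0.019 m and y of pin2_tip in the frame of carrier2_eye between -0.008 and 0.008 m and z of pin2_tip in the frame of carrier2_eye between -0.008 and 0.008 m and angle between the x axis of pin2 and the x axis of carrier2_eye, either way round below 0.3 rad))), for 0.2 s.
2. the key is turned to start (past 1.0 rad) and held there for 0.4 s (value of joint key above 1 rad), for 0.4 s.
3. the key has sprung back (below 0.15 rad) (value of joint key below 0.15 rad), for 0.2 s.
At the end, for the whole second after the job is handed in: Each carrier's eye is within 12 mm of a lug's hole and a pin is through it: tip 19 mm or more past the eye (home is 27), within 8 mm of the hole line. Other pins and the cap are inside the tray's outline, origins under 60 mm above its underside. Key below 0.15 rad; all at rest (all of step 1 and ((x of pin0 in the frame of tray between -0.07 and 0.07 m and y of pin0 in the frame of tray between -0.07 and 0.07 m and z of pin0 in the frame of tray below 0.06 m) or (x of pin0_tip in the frame of carrier0_eye above 0.019 m and y of pin0_tip in the frame of carrier0_eye between -0.008 and 0.008 m and z of pin0_tip in the frame of carrier0_eye between -0.008 and 0.008 m and angle between the x axis of pin0 and the x axis of carrier0_eye, either way round below 0.3 rad) or (x of pin0_tip in the frame of carrier1_eye above 0.019 m and y of pin0_tip in the frame of carrier1_eye between -0.008 and 0.008 m and z of pin0_tip in the frame of carrier1_eye between -0.008 and 0.008 m and angle between the x axis of pin0 and the x axis of carrier1_eye, either way round below 0.3 rad) or (x of pin0_tip in the frame of carrier2_eye above 0.019 m and y of pin0_tip in the frame of carrier2_eye between -0.008 and 0.008 m and z of pin0_tip in the frame of carrier2_eye between -0.008 and 0.008 m and angle between the x axis of pin0 and the x axis of carrier2_eye, either way round below 0.3 rad)) and ((x of pin1 in the frame of tray between -0.07 and 0.07 m and y of pin1 in the frame of tray between -0.07 and 0.07 m and z of pin1 in the frame of tray below 0.06 m) or (x of pin1_tip in the frame of carrier0_eye above 0.019 m and y of pin1_tip in the frame of carrier0_eye between -0.008 and 0.008 m and z of pin1_tip in the frame of carrier0_eye between -0.008 and 0.008 m and angle between the x axis of pin1 and the x axis of carrier0_eye, either way round below 0.3 rad) or (x of pin1_tip in the frame of carrier1_eye above 0.019 m and y of pin1_tip in the frame of carrier1_eye between -0.008 and 0.008 m and z of pin1_tip in the frame of carrier1_eye between -0.008 and 0.008 m and angle between the x axis of pin1 and the x axis of carrier1_eye, either way round below 0.3 rad) or (x of pin1_tip in the frame of carrier2_eye above 0.019 m and y of pin1_tip in the frame of carrier2_eye between -0.008 and 0.008 m and z of pin1_tip in the frame of carrier2_eye between -0.008 and 0.008 m and angle between the x axis of pin1 and the x axis of carrier2_eye, either way round below 0.3 rad)) and ((x of pin2 in the frame of tray between -0.07 and 0.07 m and y of pin2 in the frame of tray between -0.07 and 0.07 m and z of pin2 in the frame of tray below 0.06 m) or (x of pin2_tip in the frame of carrier0_eye above 0.019 m and y of pin2_tip in the frame of carrier0_eye between -0.008 and 0.008 m and z of pin2_tip in the frame of carrier0_eye between -0.008 and 0.008 m and angle between the x axis of pin2 and the x axis of carrier0_eye, either way round below 0.3 rad) or (x of pin2_tip in the frame of carrier1_eye above 0.019 m and y of pin2_tip in the frame of carrier1_eye between -0.008 and 0.008 m and z of pin2_tip in the frame of carrier1_eye between -0.008 and 0.008 m and angle between the x axis of pin2 and the x axis of carrier1_eye, either way round below 0.3 rad) or (x of pin2_tip in the frame of carrier2_eye above 0.019 m and y of pin2_tip in the frame of carrier2_eye between -0.008 and 0.008 m and z of pin2_tip in the frame of carrier2_eye between -0.008 and 0.008 m and angle between the x axis of pin2 and the x axis of carrier2_eye, either way round below 0.3 rad)) and x of cap in the frame of tray between -0.07 and 0.07 m and y of cap in the frame of tray between -0.07 and 0.07 m and z of cap in the frame of tray below 0.06 m and value of joint key below 0.15 rad and linear speed of each of carrier0, carrier1, carrier2, pin0, pin1, pin2, cap below 0.02 m/s); the robot touches nothing.
It fails at once if egg0 is moved more than 40 mm or tipped (distance of egg0 from where it was at the start of the episode above 0.04 m or angle between egg0's own z axis and vertical above 0.5 rad).
It fails at once if egg1 is moved more than 40 mm or tipped (distance of egg1 from where it was at the start of the episode above 0.04 m or angle between egg1's own z axis and vertical above 0.5 rad).
It fails at once if torch is moved more than 40 mm or tipped (distance of torch from where it was at the start of the episode above 0.04 m or angle between torch's own z axis and vertical above 0.5 rad).
It fails at once if spray is moved more than 40 mm or tipped (distance of spray from where it was at the start of the episode above 0.04 m or angle between spray's own z axis and vertical above 0.5 rad).
It fails at once if gel is moved more than 40 mm or tipped (distance of gel from where it was at the start of the episode above 0.04 m or angle between gel's own z axis and vertical above 0.5 rad).
Of carrier0, carrier1, carrier2 only 2 to 3 are there at a start; the rules pass over those that are not, and their reading is None.
At some moment in a run one of pin0, pin1, pin2, carrier0, carrier1, carrier2 may be knocked a few centimetres aside while the robot is not near it.
Once in a run the grip may slacken for a moment while it holds something.
It also fails if it takes over 210 s, if anything falls off the work surface, if the arm or the gripper's body presses on something with over 40 N, if the wrist force passes 120 N, or if a joint passes its speed limit or range.

## Working session

There is one attempt and no reset: what is moved stays moved. The work goes in short steps, Python scripts to look and compute and a tool call to move; the robot and the scene stay as the last step left them, time stands still between calls to the robot, and variables do not carry over. Pictures are saved under pics/ and viewed, at most 14 in all, crops included, and the job is handed in when it is done.

Besides the shell and the picture viewer there is one more tool, called after "Request:" as name(argument=value, ...) on one line, values as JSON. arm_command: Moves the arm, as the interface text tells. Its arguments: {"type":"object","properties":{"delta_rot":{"type":"array","items":{"type":"array","items":{"type":"number"}}},"delta_pos":{"type":"array","items":{"type":"array","items":{"type":"number"}}},"gripper":{"type":"array","items":{"type":"number"}},"grip_force":{"type":"number"}},"required":["delta_rot","delta_pos","gripper"]}

```bash
ls; mkdir -p pics
python3 - <<'E'
from rig import status, viewer, robot
import cv2,numpy as np
np.set_printoptions(precision=4,suppress=True)
print(status.get_obs())
for n in("top","scene"):
    c=viewer.camera(n); cv2.imwrite(f"pics/{n}0.png",c["pixels"]); print(n,c["fx"],c["fy"],c["cx"],c["cy"]);print(c["pose"])
c=viewer.camera("wrist");cv2.imwrite("pics/wrist0.png",c["pixels"]);print(c["fx"],c["cx"],c["cy"],c["mount"])
E
```

```text
pics
{'time': 0.0, 'q': array([-1.3145,  0.5285,  1.4339, -0.    ,  1.1814, -0.1785]), 'joint_velocities': array([-0.0002, -0.0002, -0.002 , -0.0001,  0.0004,  0.0001]), 'joint_torque': array([ -0.0004, -44.0046, -17.659 ,   0.0633,   0.0582,  -0.0002]), 'position': array([ 0.2631, -0.5661,  0.1876]), 'tool_rot': array([ 0.9765,  0.2157, -0.    , -0.0011]), 'ft_force': array([ 0.5854, -0.4388,  0.4259]), 'moment': array([-0.0111, -0.058 , -0.0136]), 'grip_force': 0.0, 'grip_width': 0.08676413481810484}
top 381.16787099078743 381.16787099078743 318.34874955627504 205.09784973319938
[[-0.002  -0.9975  0.0708  0.4475]
 [-0.9998  0.0005 -0.0211  0.0693]
 [ 0.021  -0.0708 -0.9973  1.1222]
 [ 0.      0.      0.      1.    ]]
scene 463.97968212720076 463.97968212720076 332.7159704915874 201.0439081791961
[[-0.3692  0.7241 -0.5825  1.1899]
 [ 0.9293  0.2901 -0.2284  0.315 ]
 [ 0.0036 -0.6257 -0.78    0.9718]
 [ 0.      0.      0.      1.    ]]
293.9634981329828 319.4080798537978 197.51476757348047 [[-0.0001 -0.9541 -0.2994  0.0824]
 [ 1.     -0.0002  0.0001  0.0008]
 [-0.0001 -0.2994  0.9541 -0.1975]
 [ 0.      0.      0.      1.    ]]
```

View pics/top0.png

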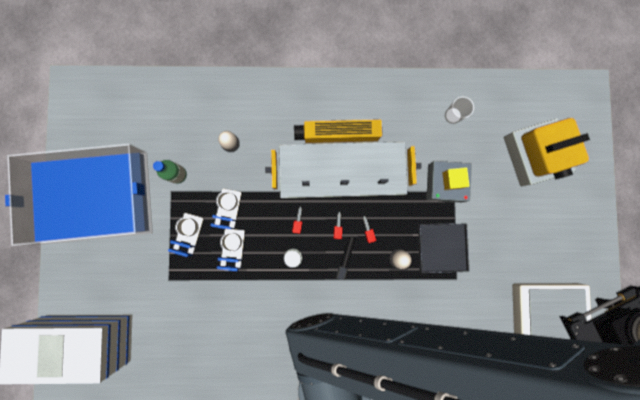

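View pics/scene0.png

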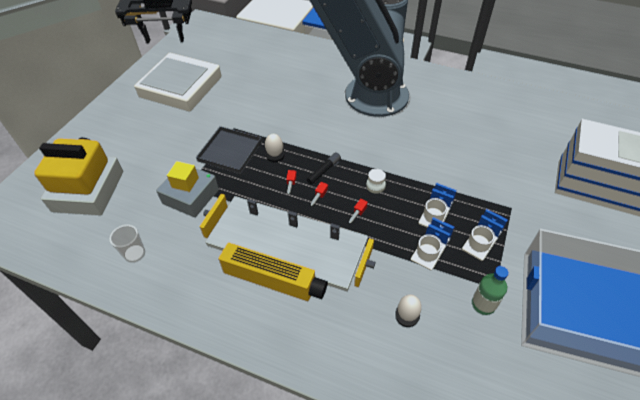

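The top view shows three carriers at about (228,202), (187,228) and (232,242), and three red pins at (297,226), (338,231) and (370,236). The lugs are at (306,183), (344,182) and (383,181), the cap is at (457,178) and the tray at (444,248). The scene view confirms this, with the turner's rear facing away from the robot.

```bash
cat > h.py <<'E'
from rig import status, viewer, robot
import cv2, numpy as np
from scipy.spatial.transform import Rotation as R
np.set_printoptions(precision=4,suppress=True)
def shot(name,save=None):
    o=status.get_obs(); c=viewer.camera(name)
    if name=="wrist":
        T=np.eye(4);T[:3,:3]=R.from_quat(o["tool_rot"]).as_matrix();T[:3,3]=o["position"];c["pose"]=T@c["mount"]
    if save: cv2.imwrite(f"pics/{save}.png",c["pixels"])
    return c
def ray(c,uv,z):
    uv=np.atleast_2d(np.asarray(uv,float))
    d=np.c_[(uv[:,0]-c["cx"])/c["fx"],(uv[:,1]-c["cy"])/c["fy"],np.ones(len(uv))]@c["pose"][:3,:3].T
    p=c["pose"][:3,3]; return p+d*((z-p[2])/d[:,2])[:,None]
def proj(c,P):
    q=(np.atleast_2d(P)-c["pose"][:3,3])@c["pose"][:3,:3]
    return np.c_[c["fx"]*q[:,0]/q[:,2]+c["cx"],c["fy"]*q[:,1]/q[:,2]+c["cy"]]
def mask(c,lo,hi):
    return cv2.inRange(cv2.cvtColor(c["pixels"],cv2.COLOR_BGR2HSV),lo,hi)
def blobs(m,amin=20):
    cs,_=cv2.findContours(m,cv2.RETR_EXTERNAL,cv2.CHAIN_APPROX_NONE)
    return [k for k in cs if cv2.contourArea(k)>=amin]
RED=((0,150,80),(8,255,255)); BLUE=((105,120,50),(125,255,255)); YEL=((22,120,80),(35,255,255))
def go(x,y,z,yaw=None):
    """tool down; yaw = world angle (deg) of tool y axis mod 180, nearest; prints delta_rot, delta_pos"""
    o=status.get_obs(); A=R.from_quat(o["tool_rot"]).as_matrix()
    if yaw is None: r=np.zeros(3)
    else:
        best=[]
        for a in (yaw,yaw+180):
            a=np.radians(a); yv=np.array([np.cos(a),np.sin(a),0]); zv=np.array([0,0,-1.]); xv=np.cross(yv,zv)
            best.append(R.from_matrix(A.T@np.c_[xv,yv,zv]).as_rotvec(degrees=True))
        r=min(best,key=np.linalg.norm)
    print("rot",np.round(r,1),"pos",np.round(A.T@(np.array([x,y,z])-o["position"]),4), "q6",o["q"][5])
E
python3 - <<'E'
from h import *
c=shot("top")
for n,r,z in(("red",RED,.022),("blue",BLUE,.05),("yel",YEL,.1)):
    for k in blobs(mask(c,*r),8):
        (u,v),s,a=cv2.minAreaRect(k); print(n,round(u),round(v),np.round(s,1),round(a),ray(c,(u,v),z)[0][:2])
for n,uv,z in(("cup",[(229,202),(188,228),(233,242)],.05),("lug",[(306,183),(344,182),(383,181)],.07),("tray",[(444,248)],.01)):
    print(n,ray(c,uv,z)[:,:2])
go(.45,.05,.32,90)
E
```

```text
red 370 236 [13.3  9.2] 72 [ 0.4362 -0.1033]
red 338 232 [13.  9.] 90 [ 0.4463 -0.009 ]
red 297 227 [ 9.2 12.8] 9 [0.463  0.1085]
blue 126 350 [24.  1.] 90 [0.1289 0.5691]
blue 108 351 [ 1.8 52.1] 2 [0.1266 0.6191]
blue 118 345 [ 1.7 49. ] 2 [0.1437 0.593 ]
blue 128 326 [ 1. 20.] 0 [0.1929 0.5685]
blue 227 268 [21.3  5.2] 4 [0.3483 0.3018]
blue 227 260 [21.1  4.5] 4 [0.3714 0.2996]
blue 179 252 [22.5  5.6] 16 [0.3922 0.4336]
blue 180 244 [20.9  4.9] 15 [0.4157 0.4321]
blue 219 226 [19.4  4.4] 6 [0.4653 0.3232]
blue 221 218 [19.6  3.7] 15 [0.4879 0.3189]
blue 7 200 [10.  4.] 90 [0.5382 0.911 ]
blue 138 188 [14. 12.] 90 [0.5718 0.5519]
blue 158 166 [ 9. 10.] 90 [0.6356 0.4981]
blue 81 197 [ 78.8 100.7] 85 [0.546  0.7074]
yel 456 178 [19.9 24.2] 84 [ 0.5929 -0.3265]
yel 274 168 [37.  5.] 90 [0.6191 0.1687]
yel 412 165 [36.2  5.6] 88 [ 0.6293 -0.2084]
yel 343 130 [19.9 77.3] 89 [ 0.7251 -0.0187]
yel 559 147 [47.1 47.1] 72 [ 0.6813 -0.615 ]
cup [[0.5324 0.2976]
 [0.4597 0.4104]
 [0.4205 0.2849]]
lug [[ 0.5837  0.0813]
 [ 0.5866 -0.0245]
 [ 0.5895 -0.1335]]
tray [[ 0.4005 -0.3213]]
rot [-0.1  0.  24.9] pos [ 0.4291 -0.4805 -0.1313] q6 -0.17851774002895954
```

```bash
python3 -c "
from h import *
go(.5,.12,.26,90)"
```

```text
rot [-0.1  0.  24.9] pos [ 0.5039 -0.5228 -0.0712] q6 -0.17851774002895954
```

Request:
arm_command(delta_rot=[[0,0,12],[0,0,24.9],[0,0,24.9],[0,0,24.9],[0,0,24.9],[0,0,24.9],[0,0,24.9],[0,0,24.9],[0,0,24.9],[0,0,24.9],[0,0,24.9],[0,0,24.9]], delta_pos=[[0,0,-0.07],[0.504,-0.523,-0.071],[0.504,-0.523,-0.071],[0.504,-0.523,-0.071],[0.504,-0.523,-0.071],[0.504,-0.523,-0.071],[0.504,-0.523,-0.071],[0.504,-0.523,-0.071],[0.504,-0.523,-0.071],[0.504,-0.523,-0.071],[0.504,-0.523,-0.071],[0.504,-0.523,-0.071]], gripper=[-1,-1,-1,-1,-1,-1,-1,-1,-1,-1,-1,-1])

```text
time: 1.2
position: [0.4127, -0.1319, 0.2489]
tool_rot: [1.0, -0.0, 0.0, 0.0]
ft_force: [0.7, -0.4, -0.5]
grip_width: 0.087
grip_force: 0.0
```

Request:
arm_command(delta_rot=[[0,0,0],[0,0,0],[0,0,0]], delta_pos=[[0,0,0],[0,0,0],[0,0,0]], gripper=[-1,-1,-1])

```text
time: 1.45
position: [0.4127, -0.134, 0.2488]
tool_rot: [1.0, 0.001, 0.0, 0.0]
ft_force: [-0.3, -0.3, 0.7]
grip_width: 0.0871
grip_force: 0.0
```

Request:
arm_command(delta_rot=[[0,0,0],[0,0,0],[0,0,0],[0,0,0],[0,0,0],[0,0,0],[0,0,0],[0,0,0],[0,0,0],[0,0,0]], delta_pos=[[0.087,-0.254,-0.01],[0.087,-0.254,-0.01],[0.087,-0.254,-0.01],[0.087,-0.254,-0.01],[0.087,-0.254,-0.01],[0.087,-0.254,-0.01],[0.087,-0.254,-0.01],[0.087,-0.254,-0.01],[0.087,-0.254,-0.01],[0.087,-0.254,-0.01]], gripper=[-1,-1,-1,-1,-1,-1,-1,-1,-1,-1])

```text
time: 2.28
position: [0.4994, 0.118, 0.2582]
tool_rot: [1.0, -0.001, -0.001, 0.0]
ft_force: [-0.3, -1.0, 0.1]
grip_width: 0.0873
grip_force: 0.0
```

Run:
```python
from h import *
c=shot("wrist","w1")
for n,r,z in(("red",RED,.022),("blue",BLUE,.05)):
    for k in blobs(mask(c,*r),30):
        (u,v),s,a=cv2.minAreaRect(k); print(n,round(u),round(v),np.round(s,1),round(a),ray(c,(u,v),z)[0][:2])
```

```text
red 460 201 [24.5 19.1] 81 [ 0.4401 -0.1012]
red 401 195 [17.6 24. ] 6 [ 0.4502 -0.0087]
red 326 185 [14.8 24. ] 10 [0.4663 0.1073]
blue 204 250 [30. 42.] 90 [0.3708 0.2941]
blue 114 224 [53.8 33.3] 13 [0.4136 0.4226]
blue 183 187 [48.7 14.3] 9 [0.4711 0.3127]
blue 183 171 [49.2 13.1] 10 [0.4936 0.3089]
blue 3 122 [ 6. 15.] 0 [0.5609 0.5399]
```

View pics/w1.png

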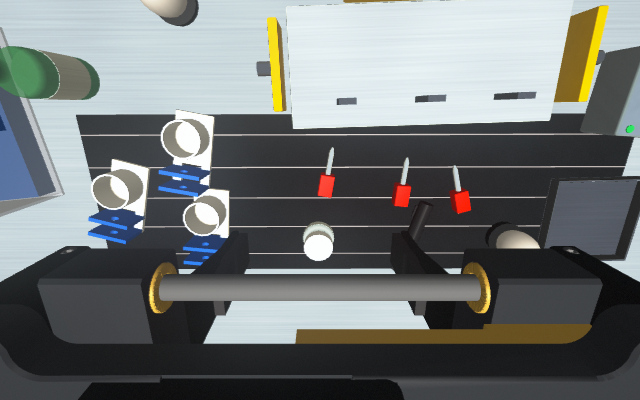

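The wrist view shows the cup rims near (185,139), (117,187) and (204,215), the lug tops at (346,101), (430,98) and (515,96), and the pins pointing at the deck.

Run:
```python
from h import *
o=status.get_obs(); im=cv2.imread("pics/w1.png")
c=shot("wrist"); print(o["position"],o["q"])
g=cv2.cvtColor(c["pixels"],cv2.COLOR_BGR2GRAY)
m=(g<110).astype(np.uint8)*255; m[:85]=0; m[110:]=0; m[:,:330]=0; m[:,550:]=0
for k in blobs(m,30):
    x,y,w,h=cv2.boundingRect(k); (u,v),s,a=cv2.minAreaRect(k); print("lug",x,y,w,h,u,v,ray(c,(u,v),.072)[0][:2])
cv2.imwrite("pics/crop1.png",cv2.resize(im[100:240,75:250],None,fx=4,fy=4,interpolation=cv2.INTER_CUBIC))
```

```text
[0.4993 0.1179 0.2583] [ 0.0143  0.2947  1.6187 -0.0007  1.2294  1.5882]
lug 337 98 19 7 345.82586669921875 100.53965759277344 [0.5874 0.0839]
lug 415 95 30 7 429.5 98.0 [ 0.5901 -0.0196]
lug 494 92 41 8 513.9821166992188 95.08773040771484 [ 0.5932 -0.1235]
```

View pics/crop1.png

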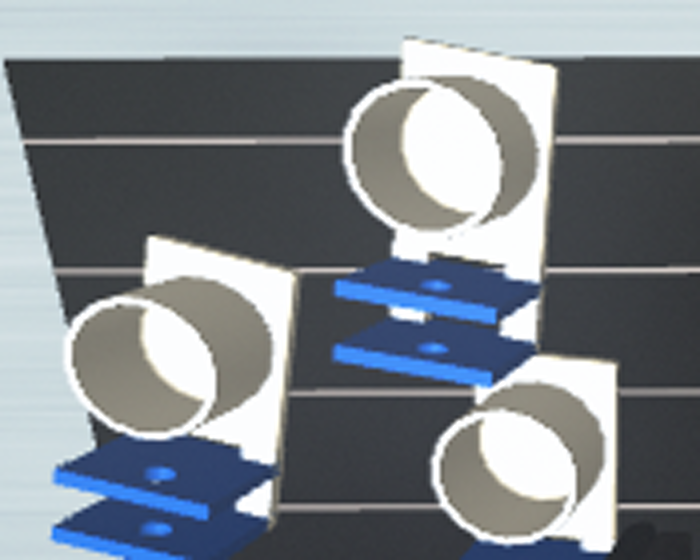

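Run:
```python
from h import *
c=shot("wrist")
f=lambda p,z:ray(c,np.array(p)/4+[75,100],z)[:,:2]
print("cups CBA",f([(423,155.5),(141,367),(505,476.5)],.05))
for p in([(333,352),(492,380)],[(335,290),(497,318)],[(55,475),(208,512)],[(52,532),(185,566)]):
    e=f(p,.05); d=e[0]-e[1]; print(e, np.degrees(np.arctan2(-d[0],d[1])),np.linalg.norm(d))
# plate right edges
for p in([(557,68),(538,350)],[(298,272),(272,525)],[(617,365),(613,545)]):
    e=f(p,.008); d=e[0]-e[1]; print("edge",np.degrees(np.arctan2(d[1],d[0])))
r=ray(c,[(356,101),(445,98),(535,95.5)],.072); print(r[:,:2]+[0,.011])
```

```text
cups CBA [[0.5388 0.3057]
 [0.4642 0.4179]
 [0.4215 0.2923]]
[[0.4696 0.3479]
 [0.4589 0.2924]] -10.866795074569305 0.05659380120872773
[[0.4922 0.3434]
 [0.4819 0.2877]] -10.493174880511665 0.05672142908837125
[[0.4227 0.4587]
 [0.4077 0.4051]] -15.652725786311755 0.05568433347253654
[[0.3997 0.4653]
 [0.3855 0.4182]] -16.81581199560413 0.04917627046042657
edge -10.220112116943872
edge -15.523721390233263
edge -6.643673326600238
[[ 0.5868  0.0824]
 [ 0.59   -0.0277]
 [ 0.5926 -0.1385]]
```

Request:
arm_command(delta_rot=[[0,0,-84],[0,0,-84],[0,0,-84],[0,0,-84],[0,0,-84],[0,0,-84],[0,0,-84],[0,0,-84],[0,0,-84],[0,0,-84],[0,0,-84],[0,0,-84]], delta_pos=[[0.038,-0.188,0.128],[0.038,-0.188,0.128],[0.038,-0.188,0.128],[0.038,-0.188,0.128],[0.038,-0.188,0.128],[0.038,-0.188,0.128],[0.038,-0.188,0.128],[0.038,-0.188,0.128],[0.038,-0.188,0.128],[0.038,-0.188,0.128],[0.038,-0.188,0.128],[0.038,-0.188,0.128]], gripper=[-1,-1,-1,-1,-1,-1,-1,-1,-1,-1,-1,-1])

```text
time: 3.43
position: [0.5379, 0.3067, 0.1307]
tool_rot: [0.742, 0.671, -0.0, 0.0]
ft_force: [0.2, -0.5, -0.3]
grip_width: 0.087
grip_force: 0.0
```

Request:
arm_command(delta_rot=[[0,0,-85.5],[0,0,-85.5],[0,0,-85.5],[0,0,-85.5],[0,0,-85.5],[0,0,-85.5],[0,0,-85.5],[0,0,-85.5],[0,0,-85.5],[0,0,-85.5],[0,0,-85.5],[0,0,-85.5]], delta_pos=[[0,0,0],[0,0,0],[0,0,0],[0,0,0],[0,0,0],[0,0,0],[0,0,0],[0,0,0],[0,0,0],[0,0,0],[0,0,0],[0,0,0]], gripper=[-1,-1,-1,-1,-1,-1,-1,-1,-1,-1,-1,-1])

```text
time: 4.43
position: [0.538, 0.3066, 0.1308]
tool_rot: [0.089, 0.996, -0.0, -0.0]
ft_force: [0.7, 0.0, 0.1]
grip_width: 0.0871
grip_force: 0.0
```

Run:
```python
from h import *
c=shot("wrist","w2")
for k in blobs(mask(c,*BLUE),60):
    (u,v),s,a=cv2.minAreaRect(k); print(round(u),round(v),np.round(s,1),round(a),ray(c,(u,v),.05)[0][:2])
go(.537,.3057,.018,79.5)
```

```text
320 139 [60.1 10.8] 1 [0.4866 0.3157]
320 115 [62.1  7.9] 1 [0.4648 0.3196]
591 169 [151.2  65.2] 89 [0.5608 0.5674]
634 143 [218.  11.] 90 [0.5424 0.6041]
434 36 [78.8 21.6] 6 [0.419  0.4258]
440 10 [20. 83.] 90 [0.4005 0.4316]
274 12 [25.  69.2] 85 [0.3774 0.2968]
rot [-0.   0.   0.5] pos [ 0.0008 -0.0011  0.1128] q6 -1.0571781402940723
```

View pics/w2.png

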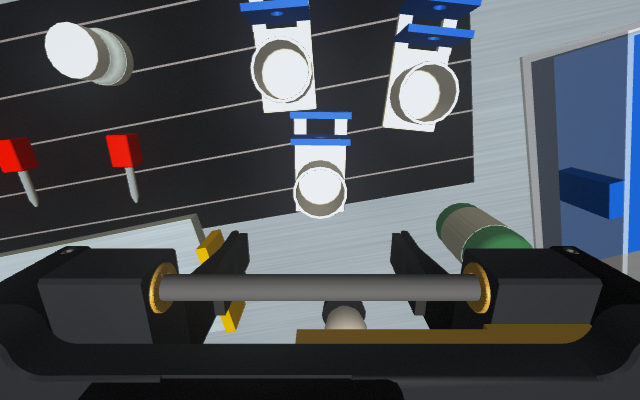

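The ears of the target carrier are centred at (320,139) and (320,115), so the gripper is well aligned. I'll grasp it and lift.

Request:
arm_command(delta_rot=[[0,0,0.5],[0,0,0.5],[0,0,0.5],[0,0,0.5],[0,0,0.5],[0,0,0.5],[0,0,0.5],[0,0,0.5],[0,0,0.5],[0,0,0.5],[0,0,0.5]], delta_pos=[[0.001,-0.001,0.04],[0.001,-0.001,0.08],[0.001,-0.001,0.113],[0.001,-0.001,0.113],[0.001,-0.001,0.113],[0.001,-0.001,0.113],[0.001,-0.001,0.113],[0.001,-0.001,0.113],[0.001,-0.001,0.113],[0.001,-0.001,0.113],[0.001,-0.001,0.113]], gripper=[-1,-1,-1,-1,1,1,1,1,1,1,1], grip_force=25)

```text
time: 5.4
position: [0.5368, 0.3076, 0.0187]
tool_rot: [0.096, 0.995, 0.0, 0.001]
ft_force: [0.1, 0.2, -0.7]
grip_width: 0.0481
grip_force: 0.0
```

Request:
arm_command(delta_rot=[[0,0,0],[0,0,0],[0,0,0],[0,0,0],[0,0,0],[0,0,0]], delta_pos=[[0,0,-0.03],[0,0,-0.07],[0,0,-0.1],[0,0,-0.1],[0,0,-0.1],[0,0,-0.1]], gripper=[1,1,1,1,1,1])

```text
time: 5.9
position: [0.5357, 0.3072, 0.1175]
tool_rot: [0.096, 0.995, -0.0, -0.0]
ft_force: [0.1, -0.4, 0.6]
grip_width: 0.0084
grip_force: 0.0
```

Run:
```python
from h import *
o=status.get_obs(); p=o["position"]; print(p,o["grip_width"])
go(-.1385*0+.5926+.062,-.1385+.0016,p[2],91.5)
go(.5868+.062,.0824+.0016,p[2],91.5)
```

```text
[0.5357 0.3072 0.1175] 0.008447300919981112
rot [ -0.   -0.  -12.5] pos [-0.2014 -0.4133  0.    ] q6 -1.0391268246608665
rot [ -0.   -0.  -12.5] pos [-0.1536 -0.1975 -0.    ] q6 -1.0391268246608665
```

Run:
```python
from h import *
c=shot("wrist","w3")
```

```text
(no output)
```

View pics/w3.png

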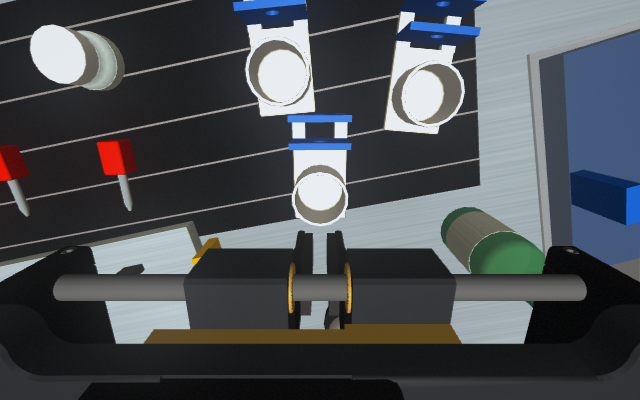

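The carrier is still below the hand with its ears at (320,118) and (319,146), and the fingers closed without catching it. I'll check whether it moved, then descend and close in steps.

Run:
```python
from h import *
c=shot("wrist")
for k in blobs(mask(c,*BLUE),60)[:2]:
    (u,v),s,a=cv2.minAreaRect(k); print(round(u),round(v),np.round(s,1),round(a),ray(c,(u,v),.05)[0][:2])
print(proj(c,[[.537,.3057,.05],[.537,.3057,.008],[.537,.3057,.0]]))
m=cv2.imread("pics/w2.png");n=cv2.imread("pics/w3.png")
cv2.imwrite("pics/crop2.png",np.hstack([cv2.resize(q[100:260,260:390],None,fx=3,fy=3) for q in(m,n)]))
```

```text
605 195 [63.9 68. ] 89 [0.5834 0.5694]
607 156 [28.4 36.3] 16 [0.5463 0.5681]
[[319.4709 199.2635]
 [319.5344 187.5182]
 [319.5447 185.6097]]
```

Request:
arm_command(delta_rot=[[0,0,0],[0,0,0],[0,0,0],[0,0,0],[0,0,0],[0,0,0],[0,0,0],[0,0,0],[0,0,0],[0,0,0],[0,0,0],[0,0,0]], delta_pos=[[0,0,0],[0,0,0],[0,0,0],[0,0,0],[0,0,0],[0,0,0],[0,0,0],[0,0,0],[0,0,0],[0,0,0],[0,0,0],[0,0,0]], gripper=[-1,-1,-1,-1,-1,-1,-1,-1,-1,-1,-1,-1])

```text
time: 7.0
position: [0.5364, 0.3074, 0.1178]
tool_rot: [0.096, 0.995, 0.0, 0.0]
ft_force: [-0.1, 0.8, 0.4]
grip_width: 0.0753
grip_force: 0.0
```

Request:
arm_command(delta_rot=[[0,0,0],[0,0,0],[0,0,0],[0,0,0],[0,0,0],[0,0,0],[0,0,0]], delta_pos=[[0,0,0.04],[0,0,0.08],[0,0,0.1],[0,0,0.1],[0,0,0.1],[0,0,0.1],[0,0,0.1]], gripper=[-1,-1,-1,-1,-1,-1,-1])

```text
time: 7.58
position: [0.5382, 0.308, 0.0198]
tool_rot: [0.096, 0.995, 0.001, 0.002]
ft_force: [-0.1, 0.1, 0.2]
grip_width: 0.0871
grip_force: 0.0
```

Run:
```python
from h import *
c=shot("wrist","w4"); o=status.get_obs(); print(o["position"],o["grip_width"],o["ft_force"],o["q"])
```

```text
[0.5381 0.308  0.0199] 0.08717225494557646 [ 0.4189 -0.3842 -0.0161] [ 0.3399  0.7408  1.5718  0.      0.8247 -1.0392]
```

View pics/w4.png

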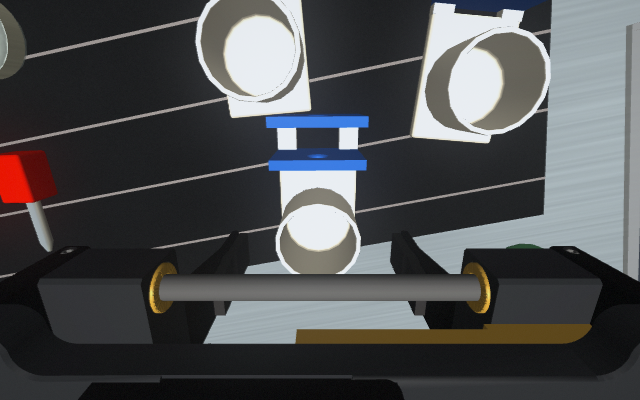

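The cup rim at (318,232) lies between the fingertips at u≈240 and u≈400. Now I'll close without lifting.

Request:
arm_command(delta_rot=[[0,0,0],[0,0,0],[0,0,0],[0,0,0],[0,0,0],[0,0,0],[0,0,0]], delta_pos=[[0,0,0],[0,0,0],[0,0,0],[0,0,0],[0,0,0],[0,0,0],[0,0,0]], gripper=[1,1,1,1,1,1,1], grip_force=25)

```text
time: 8.22
position: [0.5363, 0.3073, 0.0177]
tool_rot: [0.096, 0.995, -0.0, -0.0]
ft_force: [-0.9, -0.4, -0.5]
grip_width: 0.048
grip_force: 0.0
```

Run:
```python
from h import *
c=shot("wrist","w5"); o=status.get_obs(); print(o["position"],o["grip_width"],o["grip_force"],o["ft_force"])
```

```text
[0.5363 0.3073 0.0177] 0.04409867895575858 0.0 [-0.209   0.1261 -1.3266]
```

View pics/w5.png

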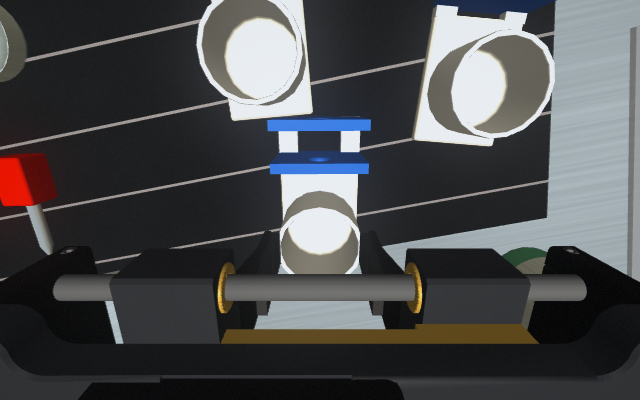

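The closed width of 0.044 is under the cup's diameter. The open fingertips also span 143 px for 87 mm, which puts them 0.179 m from the camera. The stated TCP is 0.213 m away, so the real fingertips look about 35 mm shorter than the reported TCP and closed above the rim. I'll check by going lower in steps.

Request:
arm_command(delta_rot=[[0,0,0],[0,0,0],[0,0,0],[0,0,0],[0,0,0],[0,0,0],[0,0,0],[0,0,0],[0,0,0],[0,0,0],[0,0,0]], delta_pos=[[0,0,0],[0,0,0],[0,0,0],[0,0,0],[0,0,0],[0,0,0],[0,0,0],[0,0,0.01],[0,0,0.016],[0,0,0.016],[0,0,0.016]], gripper=[-1,-1,-1,-1,-1,-1,-1,-1,-1,-1,-1])

```text
time: 9.18
position: [0.5355, 0.307, 0.0007]
tool_rot: [0.096, 0.995, -0.0, -0.001]
ft_force: [-0.0, -0.7, -0.4]
grip_width: 0.0868
grip_force: 0.0
```

Request:
arm_command(delta_rot=[[0,0,0],[0,0,0],[0,0,0],[0,0,0],[0,0,0],[0,0,0],[0,0,0]], delta_pos=[[0,0,0],[0,0,0],[0,0,0],[0,0,0],[0,0,0],[0,0,0],[0,0,0]], gripper=[1,1,1,1,1,1,1])

```text
time: 9.77
position: [0.5365, 0.3073, 0.0019]
tool_rot: [0.096, 0.995, 0.0, 0.0]
ft_force: [0.3, -0.2, 0.8]
grip_width: 0.0537
grip_force: 25.0
```

Confirmed: the grip stopped at 53.7 mm, so the real tips sit about 35 mm above the reported TCP. I'll regrip 18 mm lower and lift.

Request:
arm_command(delta_rot=[[0,0,0],[0,0,0],[0,0,0],[0,0,0],[0,0,0],[0,0,0],[0,0,0]], delta_pos=[[0,0,0],[0,0,0],[0,0,0],[0,0,0],[0,0,0.009],[0,0,0.018],[0,0,0.018]], gripper=[-1,-1,-1,-1,-1,-1,-1])

```text
time: 10.35
position: [0.5346, 0.3067, -0.0186]
tool_rot: [0.096, 0.995, -0.001, -0.002]
ft_force: [-0.9, 0.3, 0.6]
grip_width: 0.0854
grip_force: 0.0
```

Request:
arm_command(delta_rot=[[0,0,0],[0,0,0],[0,0,0],[0,0,0],[0,0,0],[0,0,0],[0,0,0],[0,0,0],[0,0,0],[0,0,0],[0,0,0],[0,0,0]], delta_pos=[[0,0,0],[0,0,0],[0,0,0],[0,0,0],[0,0,0],[0,0,0],[0,0,0],[0,0,-0.03],[0,0,-0.06],[0,0,-0.09],[0,0,-0.1],[0,0,-0.1]], gripper=[1,1,1,1,1,1,1,1,1,1,1,1], grip_force=30)

```text
time: 11.35
position: [0.5385, 0.3082, 0.0865]
tool_rot: [0.096, 0.995, 0.001, 0.003]
ft_force: [0.6, -0.4, -2.5]
grip_width: 0.0531
grip_force: 30.0
```

Run:
```python
from h import *
o=status.get_obs(); p=o["position"]; print(p,o["grip_width"])
go(.5926+.062,-.1385+.0016,p[2],91.5)
```

```text
[0.5385 0.3082 0.0865] 0.0531339611529971
rot [  0.2   0.3 -12.5] pos [-0.1988 -0.4148 -0.0003] q6 -1.039209954487679
```

Request:
arm_command(delta_rot=[[0,0,-6],[0,0,-12.5],[0,0,-12.5],[0,0,-12.5],[0,0,-12.5],[0,0,-12.5],[0,0,-12.5],[0,0,-12.5],[0,0,-12.5],[0,0,-12.5],[0,0,-12.5],[0,0,-12.5]], delta_pos=[[-0.019,-0.039,0],[-0.038,-0.078,0],[-0.057,-0.117,0],[-0.076,-0.156,0],[-0.095,-0.195,0],[-0.112,-0.232,0],[-0.13,-0.27,0],[-0.148,-0.307,0],[-0.166,-0.345,0],[-0.184,-0.382,0],[-0.199,-0.415,0],[-0.199,-0.415,0]], gripper=[1,1,1,1,1,1,1,1,1,1,1,1])

```text
time: 12.35
position: [0.6544, -0.1471, 0.0815]
tool_rot: [-0.01, 1.0, -0.002, 0.001]
ft_force: [0.8, 0.1, -1.6]
grip_width: 0.0532
grip_force: 30.0
```

Request:
arm_command(delta_rot=[[0,0,0],[0,0,0],[0,0,0]], delta_pos=[[0,0,0],[0,0,0],[0,0,0]], gripper=[1,1,1])

```text
time: 12.6
position: [0.6508, -0.1361, 0.0819]
tool_rot: [-0.014, 1.0, 0.001, -0.002]
ft_force: [-0.8, 0.5, -1.6]
grip_width: 0.0533
grip_force: 30.0
```

Run:
```python
from h import *
c=shot("wrist","w6"); o=status.get_obs(); print(o["position"],o["grip_width"])
go(.6546,-.1369,.0865,91.5)
zt=o["position"][2]+.0165+.05
for k in blobs(mask(c,*BLUE),60):
    (u,v),s,a=cv2.minAreaRect(k); print(u,v,np.round(s,1),round(a),ray(c,(u,v),zt)[0][:2])
print(proj(c,[[.5868,.0824,.072],[.59,-.0277,.072],[.5926,-.1385,.072]]))
```

```text
[ 0.6512 -0.1358  0.0824] 0.05308825944228318
rot [ 0.1 -0.2  0.1] pos [-0.0033 -0.0012 -0.0041] q6 -1.972543854863251
318.94744873046875 173.66262817382812 [ 29.8 122.1] 89 [ 0.5983 -0.1387]
318.5 127.5 [ 17. 129.] 90 [ 0.5779 -0.1394]
[[635.0372 141.952 ]
 [477.7886 142.2899]
 [319.3757 141.7333]]
```

View pics/w6.png

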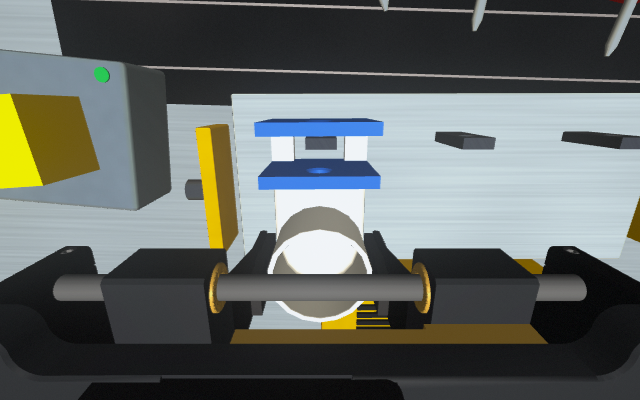

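The lug top shows in the fork gap at about (320,143), between the ear strips at v≈129 and v≈183. I'll work out the offset from these.

Run:
```python
from h import *
c=shot("wrist"); o=status.get_obs(); print(o["position"])
g=cv2.cvtColor(c["pixels"],cv2.COLOR_BGR2GRAY); m=(g<110).astype(np.uint8)*255
m[mask(c,*BLUE)>0]=0; m[:136]=0;m[160:]=0;m[:,:298]=0;m[:,345:]=0
for k in blobs(m,30): print("lug",cv2.boundingRect(k))
hsv=cv2.cvtColor(c["pixels"],cv2.COLOR_BGR2HSV); b=((mask(c,*BLUE)>0)&(hsv[...,2]>150)).astype(np.uint8)*255
for k in blobs(b,60):
    x,y,w,h=cv2.boundingRect(k); print(x,y,w,h); print(ray(c,[(x+w/2,y+h/2)],o["position"][2]+.0665)[0])
```

```text
[ 0.6516 -0.1359  0.0829]
lug (305, 136, 31, 13)
258 176 123 14
[ 0.6031 -0.1381  0.1494]
308 168 22 6
[ 0.5975 -0.1384  0.1494]
254 122 130 15
[ 0.5791 -0.1389  0.1494]
```

Request:
arm_command(delta_rot=[[0,0,0],[0,0,0],[0,0,0],[0,0,0],[0,0,0],[0,0,0],[0,0,0],[0,0,0],[0,0,0],[0,0,0]], delta_pos=[[-0.003,0,0],[-0.003,0,0],[-0.003,0,0.015],[-0.003,0,0.03],[-0.003,0,0.045],[-0.003,0,0.06],[-0.003,0,0.07],[-0.003,0,0.077],[-0.003,0,0.077],[-0.003,0,0.077]], gripper=[1,1,1,1,1,1,1,1,1,1])

```text
time: 13.53
position: [0.6558, -0.1378, 0.0067]
tool_rot: [-0.013, 1.0, -0.0, 0.0]
ft_force: [0.5, -0.5, -1.5]
grip_width: 0.0537
grip_force: 30.0
```

Run:
```python
from h import *
c=shot("wrist","w7"); o=status.get_obs(); print(o["position"],o["ft_force"],o["grip_width"])
```

```text
[ 0.6563 -0.138   0.0074] [ 0.598  -0.3316 -2.4629] 0.05333203861778246
```

View pics/w7.png

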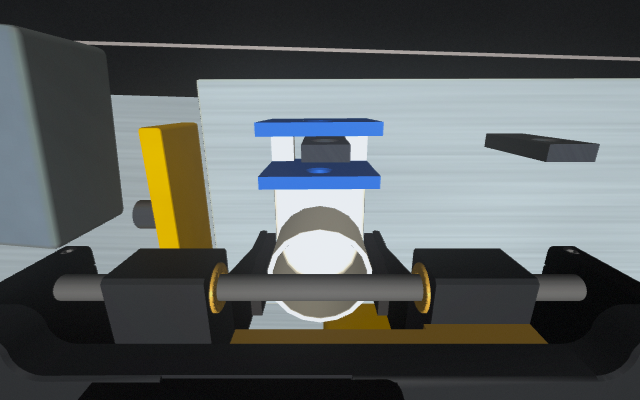

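The lug stands inside the fork at u≈326 and the fork centre is u≈319.5, so I'll shift about 2.5 mm in +y, lower the last few millimetres, release and rise.

Request:
arm_command(delta_rot=[[0,0,0],[0,0,0],[0,0,0],[0,0,0],[0,0,0]], delta_pos=[[0,0.0025,0],[0,0.0025,0],[0,0.0025,0.002],[0,0.0025,0.004],[0,0.0025,0.004]], gripper=[1,1,1,1,1])

```text
time: 14.0
position: [0.6562, -0.1355, 0.004]
tool_rot: [-0.013, 1.0, -0.0, 0.001]
ft_force: [-0.4, 0.8, 4.4]
grip_width: 0.053
grip_force: 30.0
```

Request:
arm_command(delta_rot=[[0,0,0],[0,0,0],[0,0,0],[0,0,0],[0,0,0],[0,0,0],[0,0,0],[0,0,0],[0,0,0]], delta_pos=[[0,0,0],[0,0,0],[0,0,0],[0,0,0],[0,0,-0.04],[0,0,-0.08],[0,0,-0.12],[0,0,-0.12],[0,0,-0.12]], gripper=[-1,-1,-1,-1,-1,-1,-1,-1,-1])

```text
time: 14.75
position: [0.6578, -0.1362, 0.126]
tool_rot: [-0.013, 1.0, -0.001, 0.003]
ft_force: [-0.6, 0.3, -0.2]
grip_width: 0.0871
grip_force: 0.0
```

Run:
```python
from h import *
c=shot("wrist","w8"); o=status.get_obs(); print(o["position"],o["ft_force"],o["grip_width"])
g=cv2.cvtColor(c["pixels"],cv2.COLOR_BGR2GRAY)
hsv=cv2.cvtColor(c["pixels"],cv2.COLOR_BGR2HSV); b=((mask(c,*BLUE)>0)&(hsv[...,2]>150)).astype(np.uint8)*255
for k in blobs(b,40):
    x,y,w,h=cv2.boundingRect(k); print(x,y,w,h,ray(c,[(x+w/2,y+h/2)],.07)[0])
for n,r,z in(("red",RED,.022),):
    for k in blobs(mask(c,*r),30):
        (u,v),s,a=cv2.minAreaRect(k); print(n,round(u),round(v),np.round(s,1),round(a),ray(c,(u,v),z)[0][:2])
# B carrier hover: tip z = rep+.035
go(.4633,.4183,.11,90-15.7)
go(.4205,.2920,.11,90-6.6)
```

```text
[ 0.6558 -0.1355  0.1235] [-0.0035  0.2926 -1.4217] 0.08679728216864335
288 139 66 10 [ 0.6072 -0.1372  0.07  ]
287 112 68 8 [ 0.5841 -0.1379  0.07  ]
red 38 60 [12. 12.] 90 [ 0.5424 -0.4044]
rot [-0.   0.1 17.2] pos [0.1778 0.5587 0.0129] q6 -1.967478685940842
rot [-0.   0.1  8.1] pos [0.2239 0.4336 0.0129] q6 -1.967478685940842
```

Request:
arm_command(delta_rot=[[0,0,4],[0,0,8.1],[0,0,8.1],[0,0,8.1],[0,0,8.1],[0,0,8.1],[0,0,8.1],[0,0,8.1],[0,0,8.1],[0,0,8.1],[0,0,8.1],[0,0,8.1]], delta_pos=[[0.224,0.434,0],[0.224,0.434,0],[0.224,0.434,0],[0.224,0.434,0],[0.224,0.434,0],[0.224,0.434,0],[0.224,0.434,0],[0.224,0.434,0],[0.224,0.434,0],[0.224,0.434,0],[0.224,0.434,0],[0.224,0.434,0]], gripper=[-1,-1,-1,-1,-1,-1,-1,-1,-1,-1,-1,-1])

```text
time: 15.8
position: [0.416, 0.2941, 0.1207]
tool_rot: [0.057, 0.998, -0.001, -0.003]
ft_force: [-0.1, 0.1, 0.1]
grip_width: 0.0868
grip_force: 0.0
```

Request:
arm_command(delta_rot=[[0,0,0],[0,0,0],[0,0,0],[0,0,0]], delta_pos=[[0,0,0],[0,0,0],[0,0,0],[0,0,0]], gripper=[-1,-1,-1,-1])

```text
time: 16.13
position: [0.4203, 0.2914, 0.1219]
tool_rot: [0.058, 0.998, -0.001, -0.001]
ft_force: [0.1, 0.3, 0.4]
grip_width: 0.0868
grip_force: 0.0
```

```bash
cat >> h.py <<'E'
def ears(c,z,amin=40):
    """light blue top strips of ears: pixel box, centre, yaw of carrier x (deg)"""
    hsv=cv2.cvtColor(c["pixels"],cv2.COLOR_BGR2HSV); b=((mask(c,*BLUE)>0)&(hsv[...,2]>150)).astype(np.uint8)*255
    for k in blobs(b,amin):
        (u,v),s,a=cv2.minAreaRect(k)
        if max(s)<3*min(s): continue
        bp=cv2.boxPoints(((u,v),s,a)); bp=bp[np.argsort(bp[:,0])]; L,Rr=bp[:2].mean(0),bp[2:].mean(0)
        e=ray(c,[L,Rr],z); d=e[1]-e[0]; print("ear",round(u),round(v),np.round(s,1),e.mean(0)[:2],"yaw",round(np.degrees(np.arctan2(-d[0],d[1])),1),"w",round(np.linalg.norm(d),4))
E
python3 - <<'E'
from h import *
c=shot("wrist","w9"); print(status.get_obs()["position"])
ears(c,.05)
go(.4205,.2920,.11,90-6.6)
E
```

```text
[0.4206 0.2913 0.1221]
ear 637 257 [48.  4.] [0.523  0.6055] yaw -6.6 w 0.0041
ear 469 173 [59.2  9.3] [0.4149 0.4321] yaw -16.3 w 0.0568
ear 477 149 [60.7  8.2] [0.3925 0.4386] yaw -15.5 w 0.0567
rot [-0.  -0.1 -0.1] pos [0.0002 0.0007 0.0121] q6 -1.0664423781018628
```

View pics/w9.png

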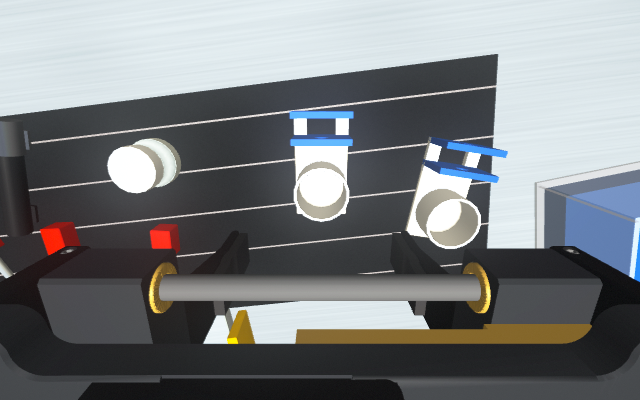

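Carrier A is straight below, with its ears at (321,115) and (322,142). I'll grasp and lift it.

Request:
arm_command(delta_rot=[[0,0,0],[0,0,0],[0,0,0],[0,0,0],[0,0,0],[0,0,0]], delta_pos=[[0,0.001,0.04],[0,0.001,0.08],[0,0.001,0.11],[0,0.001,0.139],[0,0.001,0.139],[0,0.001,0.139]], gripper=[-1,-1,-1,-1,-1,-1])

```text
time: 16.68
position: [0.4198, 0.292, -0.0175]
tool_rot: [0.059, 0.998, -0.001, -0.002]
ft_force: [-0.1, 0.5, 0.3]
grip_width: 0.0874
grip_force: 0.0
```

Request:
arm_command(delta_rot=[[0,0,0],[0,0,0],[0,0,0],[0,0,0],[0,0,0],[0,0,0],[0,0,0],[0,0,0],[0,0,0],[0,0,0],[0,0,0],[0,0,0]], delta_pos=[[0,0,0],[0,0,0],[0,0,0],[0,0,0],[0,0,0],[0,0,0],[0,0,0],[0,0,-0.03],[0,0,-0.06],[0,0,-0.09],[0,0,-0.1],[0,0,-0.1]], gripper=[1,1,1,1,1,1,1,1,1,1,1,1], grip_force=30)

```text
time: 17.68
position: [0.422, 0.2944, 0.0859]
tool_rot: [0.057, 0.998, 0.001, 0.003]
ft_force: [0.8, 0.4, -3.3]
grip_width: 0.0533
grip_force: 30.0
```

```bash
sed -i 's/\[...,2\]>150/[...,2]>110/' h.py
python3 - <<'E'
from h import *
c=shot("wrist"); o=status.get_obs(); print(o["position"],o["grip_width"])
ears(c,o["position"][2]+.0665)
go(.5911+.063,-.028+.0016,.085,91.5)
E
```

```text
[0.4207 0.2938 0.0842] 0.0533160837190384
ear 486 181 [67.3 11.2] [0.382  0.3761] yaw -15.7 w 0.0322
ear 319 177 [122.  12.] [0.3711 0.2991] yaw -6.6 w 0.0563
ear 319 166 [ 5. 24.] [0.3658 0.2998] yaw -6.6 w 0.011
ear 496 153 [69.4  9.3] [0.3694 0.3797] yaw -15.6 w 0.0323
ear 318 122 [ 15. 129.] [0.3468 0.3017] yaw -6.6 w 0.0563
rot [ 0.1  0.1 -8.1] pos [-0.2685 -0.2914 -0.0006] q6 -1.0644218481806653
```

Request:
arm_command(delta_rot=[[0,0,-4],[0,0,-8.1],[0,0,-8.1],[0,0,-8.1],[0,0,-8.1],[0,0,-8.1],[0,0,-8.1],[0,0,-8.1],[0,0,-8.1],[0,0,-8.1],[0,0,-8.1],[0,0,-8.1]], delta_pos=[[-0.026,-0.029,0],[-0.053,-0.058,0],[-0.08,-0.087,0],[-0.107,-0.116,0],[-0.134,-0.145,0],[-0.161,-0.174,0],[-0.188,-0.203,0],[-0.215,-0.232,0],[-0.242,-0.261,0],[-0.2685,-0.291,0],[-0.2685,-0.291,0],[-0.2685,-0.291,0]], gripper=[1,1,1,1,1,1,1,1,1,1,1,1])

```text
time: 18.73
position: [0.6533, -0.0287, 0.0804]
tool_rot: [-0.011, 1.0, 0.0, -0.002]
ft_force: [-1.8, 0.5, -2.5]
grip_width: 0.0532
grip_force: 30.0
```

Request:
arm_command(delta_rot=[[0,0,0],[0,0,0],[0,0,0],[0,0,0]], delta_pos=[[0,0,0],[0,0,0],[0,0,0],[0,0,0]], gripper=[1,1,1,1])

```text
time: 19.07
position: [0.6526, -0.0249, 0.0833]
tool_rot: [-0.014, 1.0, 0.0, -0.001]
ft_force: [0.4, 0.8, -2.9]
grip_width: 0.0529
grip_force: 30.0
```

```bash
cat >> h.py <<'E'
def lugbox(c,v0=137,v1=160):
    g=cv2.cvtColor(c["pixels"],cv2.COLOR_BGR2GRAY); m=(g<110).astype(np.uint8)*255
    m[mask(c,*BLUE)>0]=0; m[:v0]=0;m[v1:]=0;m[:,:296]=0;m[:,345:]=0
    for k in blobs(m,30):
        x,y,w,h=cv2.boundingRect(k); print("lug",x,y,w,h,"centre by top:",ray(c,[(x+w/2,y+h-5.5)],.072)[0][:2])
E
python3 - <<'E'
from h import *
c=shot("wrist","w10"); o=status.get_obs(); print(o["position"],o["grip_width"])
ears(c,o["position"][2]+.0665); lugbox(c)
E
```

```text
[ 0.653  -0.0251  0.0836] 0.05286858679166865
ear 319 177 [ 12. 122.] [ 0.6015 -0.0274] yaw 1.6 w 0.0557
ear 319 166 [ 5. 26.] [ 0.5962 -0.0275] yaw 1.6 w 0.0117
ear 164 155 [ 8. 79.] [ 0.5934 -0.0965] yaw 1.6 w 0.0352
ear 159 120 [ 9. 82.] [ 0.5785 -0.097 ] yaw 1.6 w 0.0353
ear 318 122 [ 15. 129.] [ 0.5774 -0.0282] yaw 1.6 w 0.0557
lug 304 137 31 5 centre by top: [ 0.5909 -0.0274]
```

Request:
arm_command(delta_rot=[[0,0,0],[0,0,0],[0,0,0],[0,0,0],[0,0,0],[0,0,0],[0,0,0],[0,0,0],[0,0,0],[0,0,0],[0,0,0]], delta_pos=[[-0.0015,0.001,0],[-0.0015,0.001,0],[-0.0015,0.001,0.015],[-0.0015,0.001,0.03],[-0.0015,0.001,0.045],[-0.0015,0.001,0.06],[-0.0015,0.001,0.07],[-0.0015,0.001,0.077],[-0.0015,0.001,0.077],[-0.0015,0.001,0.077],[-0.0015,0.001,0.077]], gripper=[1,1,1,1,1,1,1,1,1,1,1])

```text
time: 20.03
position: [0.6558, -0.0254, 0.0075]
tool_rot: [-0.013, 1.0, -0.0, 0.001]
ft_force: [-0.3, -0.4, -2.2]
grip_width: 0.0531
grip_force: 30.0
```

Run:
```python
from h import *
c=shot("wrist","w11"); o=status.get_obs(); print(o["position"],o["ft_force"],o["grip_width"])
ears(c,o["position"][2]+.0665); lugbox(c)
g=cv2.cvtColor(c["pixels"],cv2.COLOR_BGR2GRAY); print(g[146,285:365:2])
```

```text
[ 0.6558 -0.0255  0.0076] [-0.4025  0.0883 -3.2088] 0.05305957814147205
ear 319 177 [ 12. 122.] [ 0.6045 -0.0278] yaw 1.5 w 0.0557
ear 82 176 [ 12. 121.] [ 0.6069 -0.1356] yaw 1.5 w 0.0552
ear 319 166 [ 5. 24.] [ 0.5992 -0.0279] yaw 1.5 w 0.0108
ear 106 164 [ 4. 23.] [ 0.6011 -0.124 ] yaw 1.5 w 0.0104
ear 318 122 [ 15. 129.] [ 0.5804 -0.0286] yaw 1.5 w 0.0557
ear 69 123 [ 14.9 128.9] [ 0.5833 -0.1366] yaw 2.3 w 0.0559
lug 296 137 49 19 centre by top: [ 0.5928 -0.0274]
[226 227 227 226 222 154  77  76  77  78  75  76  77  78  75  77  76  75
  76  77  78  78  76  75  76  76  76  77  77  76 161 226 227 226 227 227
 227 227 226 227]
```

Request:
arm_command(delta_rot=[[0,0,0],[0,0,0],[0,0,0],[0,0,0]], delta_pos=[[0,0.0005,0.002],[0,0.0005,0.0045],[0,0.0005,0.0045],[0,0.0005,0.0045]], gripper=[1,1,1,1])

```text
time: 20.42
position: [0.656, -0.0249, 0.0046]
tool_rot: [-0.013, 1.0, -0.0, 0.001]
ft_force: [-2.2, 1.1, 6.7]
grip_width: 0.0533
grip_force: 29.9
```

Request:
arm_command(delta_rot=[[0,0,0],[0,0,0],[0,0,0],[0,0,0],[0,0,0],[0,0,0],[0,0,0],[0,0,0],[0,0,0]], delta_pos=[[0,0,0],[0,0,0],[0,0,0],[0,0,0],[0,0,-0.04],[0,0,-0.08],[0,0,-0.11],[0,0,-0.11],[0,0,-0.11]], gripper=[-1,-1,-1,-1,-1,-1,-1,-1,-1])

```text
time: 21.17
position: [0.6568, -0.0252, 0.1146]
tool_rot: [-0.013, 1.0, -0.001, 0.003]
ft_force: [0.7, 0.4, -0.8]
grip_width: 0.0871
grip_force: 0.0
```

Run:
```python
from h import *
c=shot("wrist"); o=status.get_obs(); print(o["position"],o["ft_force"],o["grip_width"])
ears(c,.07)
go(.4633,.4183,.115,90-15.8)
```

```text
[ 0.6551 -0.0248  0.1126] [ 0.0225 -0.6184 -0.0037] 0.08730596641000381
ear 184 144 [ 7. 69.] [ 0.6072 -0.1383] yaw 1.5 w 0.0563
ear 320 143 [10. 68.] [ 0.6039 -0.027 ] yaw 1.5 w 0.0554
ear 320 113 [ 8. 70.] [ 0.5804 -0.0276] yaw 1.5 w 0.0553
ear 179 113 [ 8. 72.] [ 0.5833 -0.1392] yaw 1.5 w 0.057
rot [-0.   0.  17.3] pos [ 0.18    0.448  -0.0026] q6 -1.8051561396313298
```

Request:
arm_command(delta_rot=[[0,0,6],[0,0,12],[0,0,17.3],[0,0,17.3],[0,0,17.3],[0,0,17.3],[0,0,17.3],[0,0,17.3],[0,0,17.3],[0,0,17.3],[0,0,17.3],[0,0,17.3]], delta_pos=[[0.18,0.448,-0.003],[0.18,0.448,-0.003],[0.18,0.448,-0.003],[0.18,0.448,-0.003],[0.18,0.448,-0.003],[0.18,0.448,-0.003],[0.18,0.448,-0.003],[0.18,0.448,-0.003],[0.18,0.448,-0.003],[0.18,0.448,-0.003],[0.18,0.448,-0.003],[0.18,0.448,-0.003]], gripper=[-1,-1,-1,-1,-1,-1,-1,-1,-1,-1,-1,-1])

```text
time: 22.22
position: [0.4595, 0.4211, 0.1129]
tool_rot: [0.136, 0.991, -0.001, -0.002]
ft_force: [0.6, -0.3, -0.1]
grip_width: 0.0868
grip_force: 0.0
```

Request:
arm_command(delta_rot=[[0,0,0],[0,0,0],[0,0,0],[0,0,0]], delta_pos=[[0,0,0],[0,0,0],[0,0,0],[0,0,0]], gripper=[-1,-1,-1,-1])

```text
time: 22.55
position: [0.4634, 0.4167, 0.1142]
tool_rot: [0.138, 0.99, -0.001, -0.001]
ft_force: [0.3, 0.4, 0.5]
grip_width: 0.0869
grip_force: 0.0
```

Run:
```python
from h import *
c=shot("wrist"); o=status.get_obs(); print(o["position"])
ears(c,.05)
go(.4633,.4183,-.017,90-15.8)
```

```text
[0.4637 0.4166 0.1145]
ear 321 139 [10.8 63.3] [0.4117 0.4317] yaw -9.3 w 0.0556
rot [-0.1 -0.1 -0.1] pos [0.0007 0.0017 0.1315] q6 -0.7398942783394924
```

Request:
arm_command(delta_rot=[[0,0,0],[0,0,0],[0,0,0],[0,0,0],[0,0,0],[0,0,0]], delta_pos=[[0.001,0.0015,0.04],[0.001,0.0015,0.08],[0.001,0.0015,0.11],[0.001,0.0015,0.1315],[0.001,0.0015,0.1315],[0.001,0.0015,0.1315]], gripper=[-1,-1,-1,-1,-1,-1])

```text
time: 23.1
position: [0.4627, 0.4184, -0.0173]
tool_rot: [0.138, 0.99, -0.001, -0.001]
ft_force: [-0.3, 0.6, -0.7]
grip_width: 0.0871
grip_force: 0.0
```

Request:
arm_command(delta_rot=[[0,0,0],[0,0,0],[0,0,0],[0,0,0],[0,0,0],[0,0,0],[0,0,0],[0,0,0],[0,0,0],[0,0,0],[0,0,0],[0,0,0]], delta_pos=[[0,0,0],[0,0,0],[0,0,0],[0,0,0],[0,0,0],[0,0,0],[0,0,0],[0,0,-0.03],[0,0,-0.06],[0,0,-0.09],[0,0,-0.1],[0,0,-0.1]], gripper=[1,1,1,1,1,1,1,1,1,1,1,1], grip_force=30)

```text
time: 24.1
position: [0.4646, 0.4214, 0.0864]
tool_rot: [0.137, 0.991, 0.002, 0.002]
ft_force: [0.2, -0.6, -2.5]
grip_width: 0.0529
grip_force: 30.0
```

Run:
```python
from h import *
c=shot("wrist"); o=status.get_obs(); print(o["position"],o["grip_width"])
ears(c,o["position"][2]+.0665)
go(.588+.063,.083+.0025,.085,91.5)
```

```text
[0.4632 0.4204 0.0843] 0.052977508313075274
ear 318 173 [ 29.3 122.1] [0.4134 0.4339] yaw -13.4 w 0.0564
ear 316 121 [  9.  127.1] [0.3907 0.4397] yaw -12.3 w 0.0556
rot [  0.1   0.1 -17.3] pos [-0.2718 -0.2712 -0.0007] q6 -0.7367803760847678
```

Request:
arm_command(delta_rot=[[0,0,-6],[0,0,-12],[0,0,-17.3],[0,0,-17.3],[0,0,-17.3],[0,0,-17.3],[0,0,-17.3],[0,0,-17.3],[0,0,-17.3],[0,0,-17.3],[0,0,-17.3],[0,0,-17.3]], delta_pos=[[-0.027,-0.027,0],[-0.054,-0.054,0],[-0.081,-0.081,0],[-0.108,-0.108,0],[-0.135,-0.135,0],[-0.162,-0.162,0],[-0.189,-0.189,0],[-0.216,-0.216,0],[-0.243,-0.243,0],[-0.272,-0.271,0],[-0.272,-0.271,0],[-0.272,-0.271,0]], gripper=[1,1,1,1,1,1,1,1,1,1,1,1])

```text
time: 25.15
position: [0.6503, 0.0825, 0.0806]
tool_rot: [-0.011, 1.0, 0.0, -0.002]
ft_force: [-1.2, -0.0, -1.7]
grip_width: 0.0529
grip_force: 30.0
```

Request:
arm_command(delta_rot=[[0,0,0],[0,0,0],[0,0,0],[0,0,0]], delta_pos=[[0,0,0],[0,0,0],[0,0,0],[0,0,0]], gripper=[1,1,1,1])

```text
time: 25.48
position: [0.6497, 0.0867, 0.0832]
tool_rot: [-0.014, 1.0, 0.0, -0.001]
ft_force: [-0.3, 0.1, -2.0]
grip_width: 0.0531
grip_force: 30.0
```

Run:
```python
from h import *
c=shot("wrist","w12"); o=status.get_obs(); print(o["position"],o["grip_width"])
ears(c,o["position"][2]+.0665); lugbox(c,130)
b=(mask(c,*BLUE)>0)
for u in range(262,380,12):
    v=np.flatnonzero(b[:,u]); print(u,v.min() if len(v) else None,v.max() if len(v) else None,end="; ")
```

```text
[0.6501 0.0865 0.0835] 0.05307286357469502
ear 318 182 [ 12. 121.] [0.601  0.0841] yaw 1.6 w 0.0555
ear 318 170 [ 6. 25.] [0.5954 0.0839] yaw 1.6 w 0.0113
ear 164 156 [ 7. 79.] [0.5908 0.0146] yaw 1.6 w 0.0353
ear 24 155 [ 8. 48.] [ 0.5923 -0.0476] yaw 1.6 w 0.0214
ear 318 128 [ 16. 128.] [0.5769 0.0832] yaw 1.6 w 0.0556
ear 158 120 [ 9. 81.] [0.5757 0.014 ] yaw 1.6 w 0.0349
ear 19 120 [ 9.8 38.1] [ 0.5772 -0.0457] yaw 4.2 w 0.0166
lug 302 136 31 6 centre by top: [0.5881 0.0828]
262 121 188; 274 119 188; 286 119 188; 298 119 188; 310 119 188; 322 119 188; 334 118 188; 346 118 188; 358 118 188; 370 119 188;
```

Request:
arm_command(delta_rot=[[0,0,0],[0,0,0],[0,0,0],[0,0,0],[0,0,0],[0,0,0],[0,0,0],[0,0,0],[0,0,0],[0,0,0],[0,0,0]], delta_pos=[[0,0,0],[0,0,0],[0,0,0.015],[0,0,0.03],[0,0,0.045],[0,0,0.06],[0,0,0.07],[0,0,0.077],[0,0,0.077],[0,0,0.077],[0,0,0.077]], gripper=[1,1,1,1,1,1,1,1,1,1,1])

```text
time: 26.45
position: [0.6514, 0.0852, 0.0075]
tool_rot: [-0.013, 1.0, -0.0, 0.001]
ft_force: [-0.0, 0.2, -2.0]
grip_width: 0.0534
grip_force: 30.0
```

Run:
```python
from h import *
c=shot("wrist","w13"); o=status.get_obs(); print(o["position"],o["ft_force"],o["grip_width"])
ears(c,o["position"][2]+.0665)
g=cv2.cvtColor(c["pixels"],cv2.COLOR_BGR2GRAY); i=np.flatnonzero(g[148,285:360]<110)+285; print(i.min(),i.max())
```

```text
[0.6516 0.0852 0.0077] [ 0.4366  0.5148 -2.0459] 0.053294053723181675
ear 318 182 [ 12. 121.] [0.6025 0.0827] yaw 1.5 w 0.0555
ear 83 179 [ 12. 122.] [ 0.604 -0.025] yaw 1.5 w 0.0558
ear 318 170 [ 6. 25.] [0.5969 0.0826] yaw 1.5 w 0.0113
ear 106 167 [ 4.7 26. ] [ 0.598  -0.0133] yaw 7.2 w 0.012
ear 318 128 [ 16. 128.] [0.5784 0.0819] yaw 1.5 w 0.0555
ear 70 126 [ 15. 129.] [ 0.5802 -0.0257] yaw 1.5 w 0.0559
294 343
```

Request:
arm_command(delta_rot=[[0,0,0],[0,0,0],[0,0,0],[0,0,0]], delta_pos=[[0.001,0,0.002],[0.001,0,0.0045],[0.001,0,0.0045],[0.001,0,0.0045]], gripper=[1,1,1,1])

```text
time: 26.83
position: [0.6505, 0.0852, 0.0045]
tool_rot: [-0.013, 1.0, -0.0, 0.001]
ft_force: [-1.3, 0.5, 6.6]
grip_width: 0.0529
grip_force: 29.9
```

Request:
arm_command(delta_rot=[[0,0,0],[0,0,0],[0,0,0],[0,0,0],[0,0,0],[0,0,0],[0,0,0],[0,0,0],[0,0,0],[0,0,0],[0,0,0],[0,0,0]], delta_pos=[[0,0,0],[0,0,0],[0,0,0],[0,0,0],[0,0,-0.04],[0,0,-0.08],[0,0,-0.11],[0.15,0.02,-0.11],[0.15,0.02,-0.11],[0.15,0.02,-0.11],[0.15,0.02,-0.11],[0.15,0.02,-0.11]], gripper=[-1,-1,-1,-1,-1,-1,-1,-1,-1,-1,-1,-1])

```text
time: 27.83
position: [0.4902, 0.1023, 0.1115]
tool_rot: [-0.014, 1.0, 0.0, -0.005]
ft_force: [0.2, 0.0, -0.2]
grip_width: 0.0868
grip_force: 0.0
```

```bash
cat >> h.py <<'E'
def pins(c,zoff=0.):
    m=mask(c,*RED); hsv=cv2.cvtColor(c["pixels"],cv2.COLOR_BGR2HSV)
    for k in blobs(m,60):
        (u,v),s,a=cv2.minAreaRect(k); print("red",round(u),round(v),np.round(s,1),round(a),ray(c,(u,v),.022+zoff)[0][:2],"V",np.percentile(hsv[...,2][m>0],[10,50,90]))
E
python3 - <<'E'
from h import *
c=shot("wrist","w14"); o=status.get_obs(); print(o["position"],o["ft_force"],o["grip_width"])
ears(c,.07);pins(c)
E
```

```text
[0.4952 0.1018 0.1121] [ 0.3694 -0.043   0.0365] 0.08712436041195097
ear 296 310 [17. 57.] [0.5953 0.0823] yaw 1.6 w 0.0549
ear 298 270 [ 7. 51.] [0.5518 0.0839] yaw 1.6 w 0.0469
red 326 165 [22.6 36.1] 11 [0.4628 0.1073] V [129. 255. 255.]
red 208 146 [37. 28.] 90 [ 0.4468 -0.008 ] V [129. 255. 255.]
red 111 132 [42.7 33.9] 66 [ 0.4365 -0.0998] V [129. 255. 255.]
```

View pics/w14.png

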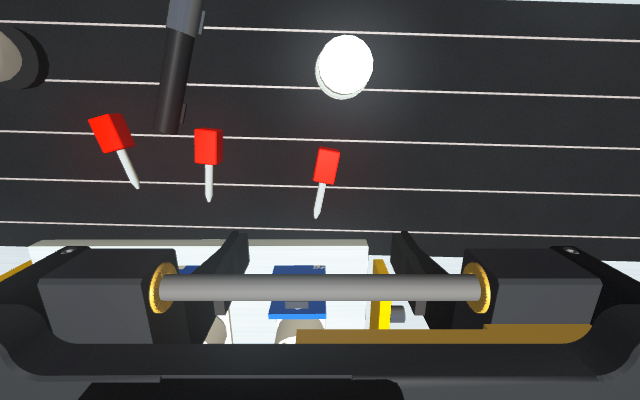

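The left pin's handle is at (327,166) with its tip at (317,217). The middle pin is at (208,146) with the torch's end near (168,130), so I'll use a narrow opening there. I'll measure the top faces.

```bash
cat >> h.py <<'E'
def tops(c,z=.022):
    hsv=cv2.cvtColor(c["pixels"],cv2.COLOR_BGR2HSV); m=((mask(c,*RED)>0)&(hsv[...,2]>200)).astype(np.uint8)*255
    for k in blobs(m,60):
        p=ray(c,k.reshape(-1,2)+0.0,z)[:,:2]; (x,y),s,a=cv2.minAreaRect((p*1000).astype(np.float32))
        b=cv2.boxPoints(((x,y),s,a)); e=[b[1]-b[0],b[2]-b[1]]; d=max(e,key=np.linalg.norm); d=d if d[0]>0 else -d
        print("top",np.round([x,y],1),np.round(s,1),"yaw",round(np.degrees(np.arctan2(d[1],d[0])),1))
E
python3 - <<'E'
from h import *
c=shot("wrist"); tops(c)
print("tips",ray(c,[(317,216),(209,200),(137,187)],.011)[:,:2])
E
```

```text
top [464.3 107.3] [21.2 33.3] yaw -9.4
top [448.1 -11. ] [21.  33.4] yaw -4.4
top [ 438.  -105.1] [33.2 21.3] yaw 16.5
tips [[ 0.5269  0.0992]
 [ 0.5118 -0.0164]
 [ 0.4995 -0.091 ]]
```

```bash
python3 -c "
from h import *
go(.466,.107,-.027,81.2)"
```

```text
rot [-0.   0.  10.3] pos [0.0326 0.0065 0.1395] q6 -1.616834441110628
```

Request:
arm_command(delta_rot=[[0,0,7],[0,0,10.3],[0,0,10.3],[0,0,10.3],[0,0,10.3],[0,0,10.3],[0,0,10.3],[0,0,10.3],[0,0,10.3],[0,0,10.3]], delta_pos=[[0.015,0.0065,0],[0.0325,0.0065,0],[0.0325,0.0065,0.03],[0.0325,0.0065,0.07],[0.0325,0.0065,0.1],[0.0325,0.0065,0.12],[0.0325,0.0065,0.13],[0.0325,0.0065,0.139],[0.0325,0.0065,0.139],[0.0325,0.0065,0.139]], gripper=[0,0,0,0,0,0,0,0,0,0])

```text
time: 28.77
position: [0.4677, 0.1068, -0.0266]
tool_rot: [0.077, 0.997, 0.0, 0.001]
ft_force: [1.0, 0.9, 0.5]
grip_width: 0.0442
grip_force: 0.0
```

Request:
arm_command(delta_rot=[[0,0,0],[0,0,0],[0,0,0],[0,0,0],[0,0,0],[0,0,0],[0,0,0]], delta_pos=[[0,0,0],[0,0,0],[0,0,0],[0,0,0],[0,0,0],[0,0,0],[0,0,0]], gripper=[1,1,1,1,1,1,1], grip_force=40)

```text
time: 29.35
position: [0.4671, 0.1069, -0.0261]
tool_rot: [0.077, 0.997, 0.0, 0.001]
ft_force: [-1.2, 0.2, 5.7]
grip_width: 0.0212
grip_force: 40.0
```

Run:
```python
from h import *
c=shot("wrist","w15"); o=status.get_obs(); print(o["position"],o["ft_force"],o["grip_width"],o["grip_force"]); tops(c)
```

```text
[ 0.4672  0.1069 -0.0261] [0.278  0.5703 6.1424] 0.021361097244474332 40.00154256820679
top [445.9 -11. ] [20.7 28.1] yaw -4.6
top [463.  106.8] [20.9 28.8] yaw -8.8
```

```bash
python3 -c "
from h import *
go(.500,.0803,.019,91.5)"
```

```text
rot [  0.    0.1 -10.3] pos [-0.0366 -0.0213 -0.045 ] q6 -1.4262471197772857
```

Request:
arm_command(delta_rot=[[0,0,0],[0,0,0],[0,0,-5],[0,0,-10.3],[0,0,-10.3],[0,0,-10.3],[0,0,-10.3],[0,0,-10.3],[0,0,-10.3],[0,0,-10.3]], delta_pos=[[0,0,-0.025],[0,0,-0.045],[-0.01,-0.005,-0.045],[-0.02,-0.012,-0.045],[-0.03,-0.018,-0.045],[-0.0366,-0.0213,-0.045],[-0.0366,-0.0213,-0.045],[-0.0366,-0.0213,-0.045],[-0.0366,-0.0213,-0.045],[-0.0366,-0.0213,-0.045]], gripper=[1,1,1,1,1,1,1,1,1,1])

```text
time: 30.23
position: [0.4984, 0.0806, 0.0178]
tool_rot: [-0.013, 1.0, 0.0, -0.001]
ft_force: [-0.1, 0.7, -0.9]
grip_width: 0.0214
grip_force: 40.0
```

Run:
```python
from h import *
c=shot("wrist","w16"); o=status.get_obs(); print(o["position"],o["ft_force"],o["grip_width"],o["grip_force"]); tops(c,.067); ears(c,.07)
t=shot("top"); cv2.imwrite("pics/t16.png",cv2.resize(t["pixels"][150:280,260:430],None,fx=4,fy=4,interpolation=cv2.INTER_CUBIC))
i=c["pixels"][200:400,160:480]; cv2.imwrite("pics/comb16.png",np.vstack([cv2.resize(i,(520,325)),cv2.resize(t["pixels"][160:250,270:440],(520,275))]))
go(.5578,.0818,.019,91.5)
```

```text
[0.4985 0.0806 0.0179] [-0.4327  0.0187 -0.0419] 0.021483456291052097 39.99987065792084
top [493.2  79.6] [29.8 21.2] yaw 1.7
top [440.8   9.7] [16.4 25.7] yaw -5.1
top [433.1 -62.7] [25.6 17. ] yaw 16.5
ear 338 322 [11. 33.] [0.5395 0.0916] yaw 1.5 w 0.0197
ear 302 322 [11. 33.] [0.5401 0.0701] yaw 1.5 w 0.0197
rot [ 0.  -0.1  0. ] pos [-0.0591 -0.0003 -0.001 ] q6 -1.6587739234695527
```

View pics/comb16.png

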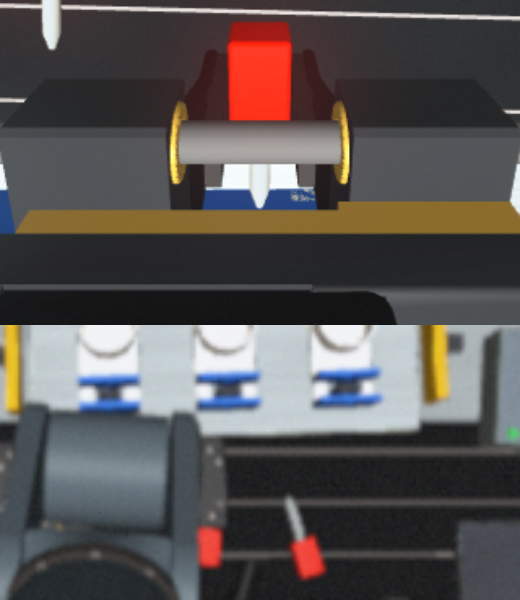

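Request:
arm_command(delta_rot=[[0,0,0],[0,0,0],[0,0,0],[0,0,0],[0,0,0],[0,0,0],[0,0,0]], delta_pos=[[-0.012,0,-0.001],[-0.024,0,-0.001],[-0.032,0,-0.001],[-0.038,0,-0.001],[-0.044,0,-0.001],[-0.044,0,-0.001],[-0.044,0,-0.001]], gripper=[1,1,1,1,1,1,1])

```text
time: 30.92
position: [0.5432, 0.0815, 0.0191]
tool_rot: [-0.013, 1.0, 0.0, -0.0]
ft_force: [-0.3, -0.8, -0.7]
grip_width: 0.0218
grip_force: 40.0
```

Run:
```python
from h import *
c=shot("wrist","w17"); o=status.get_obs(); print(o["position"],o["ft_force"],o["moment"],o["grip_width"]); tops(c,.067)
```

```text
[0.5427 0.0815 0.019 ] [-0.0103 -0.8318 -0.8662] [ 0.0735 -0.0706 -0.0506] 0.02145391561372758
top [538.5  80.5] [30.1 21.3] yaw 1.7
top [451.2   9.9] [16.7 25.7] yaw -4.8
top [443.5 -62.7] [25.5 16.9] yaw 16.4
```

Request:
arm_command(delta_rot=[[0,0,0],[0,0,0],[0,0,0],[0,0,0],[0,0,0],[0,0,0],[0,0,0]], delta_pos=[[-0.006,0,0],[-0.011,0,0],[-0.015,0,0],[-0.018,0,0],[-0.02,0,0],[-0.02,0,0],[-0.02,0,0]], gripper=[1,1,1,1,1,1,1])

```text
time: 31.55
position: [0.5631, 0.082, 0.0191]
tool_rot: [-0.013, 1.0, 0.0, -0.0]
ft_force: [-1.1, 0.3, -0.9]
grip_width: 0.0219
grip_force: 40.0
```

Run:
```python
from h import *
c=shot("wrist","w18"); o=status.get_obs(); print(o["position"],o["ft_force"],o["moment"],o["grip_width"]); tops(c,.067)
```

```text
[0.5632 0.082  0.0191] [-1.8051 -0.0004  0.0264] [0.11   0.0237 0.044 ] 0.021740243834221122
top [558.8  81.1] [29.4 21.1] yaw 1.5
top [455.7   9.9] [16.4 25.5] yaw -4.8
top [450.5 -62. ] [20.3 16.3] yaw 16.5
```

Request:
arm_command(delta_rot=[[0,0,0],[0,0,0],[0,0,0],[0,0,0]], delta_pos=[[-0.001,0,0],[-0.002,0,0],[-0.003,0,0],[-0.003,0,0]], gripper=[1,1,1,1])

```text
time: 31.93
position: [0.563, 0.082, 0.0189]
tool_rot: [-0.013, 1.0, 0.0, -0.004]
ft_force: [-6.0, -0.8, 2.8]
grip_width: 0.0217
grip_force: 40.0
```

Request:
arm_command(delta_rot=[[0,0,0],[0,0,0],[0,0,0],[0,0,0],[0,0,0],[0,0,0],[0,0,0],[0,0,0],[0,0,0]], delta_pos=[[0,0,0],[0,0,0],[0,0,0],[0,0,-0.03],[0,0,-0.07],[0,0,-0.1],[0.06,0,-0.1],[0.06,0,-0.1],[0.06,0,-0.1]], gripper=[0,0,0,0,0,0,0,0,0])

```text
time: 32.68
position: [0.5029, 0.0809, 0.12]
tool_rot: [-0.013, 1.0, 0.0, -0.001]
ft_force: [-0.3, -0.6, 0.6]
grip_width: 0.0436
grip_force: 0.0
```

Run:
```python
from h import *
c=shot("wrist","w19"); o=status.get_obs(); print(o["position"],o["grip_width"]); print("on bench");tops(c);print("inserted");tops(c,.067);ears(c,.07)
go(.450,-.0113,-.0265,90-4.7)
```

```text
[0.506  0.0807 0.12  ] 0.04370946702915551
on bench
top [578.1  81. ] [40.1 23.6] yaw 2.1
top [448.2 -10.6] [21.3 33.5] yaw -4.3
top [ 411.6 -132.4] [33.3 21.5] yaw 4.0
inserted
top [554.2  80.6] [34. 20.] yaw 2.1
top [444.    2.9] [18.  28.4] yaw -4.3
top [ 413.  -100.4] [28.2 18.2] yaw 4.0
ear 319 302 [55.  2.] [0.6063 0.0829] yaw 1.5 w 0.0545
rot [0.  0.1 6.2] pos [ 0.0587 -0.0905  0.1464] q6 -1.6578551952178533
```

The first pin is home: the push stopped against the ear at 6 N. The right-hand pin has since been knocked to about (0.412, -0.132). Next is the middle pin.

Request:
arm_command(delta_rot=[[0,0,6.2],[0,0,6.2],[0,0,6.2],[0,0,6.2],[0,0,6.2],[0,0,6.2],[0,0,6.2],[0,0,6.2],[0,0,6.2],[0,0,6.2],[0,0,6.2],[0,0,6.2]], delta_pos=[[0.02,-0.03,0],[0.04,-0.06,0],[0.0565,-0.0905,0],[0.0565,-0.0905,0],[0.0565,-0.0905,0.04],[0.0565,-0.0905,0.08],[0.0565,-0.0905,0.11],[0.0565,-0.0905,0.13],[0.0565,-0.0905,0.14],[0.0565,-0.0905,0.1455],[0.0565,-0.0905,0.1455],[0.0565,-0.0905,0.1455]], gripper=[0.2,0.2,0.2,0.2,0.2,0.2,0.2,0.2,0.2,0.2,0.2,0.2])

```text
time: 33.73
position: [0.454, -0.0117, -0.0264]
tool_rot: [0.041, 0.999, -0.0, 0.001]
ft_force: [0.4, 0.2, -0.3]
grip_width: 0.035
grip_force: 0.0
```

Request:
arm_command(delta_rot=[[0,0,0],[0,0,0],[0,0,0],[0,0,0],[0,0,0],[0,0,0]], delta_pos=[[0,0,0],[0,0,0],[0,0,0],[0,0,0],[0,0,0],[0,0,0]], gripper=[1,1,1,1,1,1], grip_force=40)

```text
time: 34.23
position: [0.4533, -0.0117, -0.0254]
tool_rot: [0.041, 0.999, -0.0, 0.001]
ft_force: [0.1, 0.8, 6.4]
grip_width: 0.0217
grip_force: 40.0
```

Run:
```python
from h import *
c=shot("wrist"); o=status.get_obs(); print(o["position"],o["ft_force"],o["grip_width"],o["grip_force"]); tops(c)
go(.502,-.0297,.019,91.5)
```

```text
[ 0.4533 -0.0116 -0.0254] [0.3163 0.3819 6.3484] 0.021237329865608244 40.001673102378845
top [447.6 -12. ] [21.3 32.6] yaw -4.6
top [ 411.5 -132.5] [33.6 22.3] yaw 4.1
rot [-0.   0.1 -6.2] pos [-0.0501 -0.014  -0.0443] q6 -1.7622756139001539
```

Request:
arm_command(delta_rot=[[0,0,0],[0,0,0],[0,0,-3],[0,0,-6.2],[0,0,-6.2],[0,0,-6.2],[0,0,-6.2],[0,0,-6.2],[0,0,-6.2],[0,0,-6.2]], delta_pos=[[0,0,-0.025],[0,0,-0.045],[-0.015,-0.004,-0.045],[-0.03,-0.008,-0.045],[-0.04,-0.012,-0.045],[-0.05,-0.014,-0.045],[-0.05,-0.014,-0.045],[-0.05,-0.014,-0.045],[-0.05,-0.014,-0.045],[-0.05,-0.014,-0.045]], gripper=[1,1,1,1,1,1,1,1,1,1])

```text
time: 35.12
position: [0.4995, -0.029, 0.0183]
tool_rot: [-0.013, 1.0, 0.0, -0.001]
ft_force: [0.2, 0.3, -0.8]
grip_width: 0.0214
grip_force: 40.0
```

Run:
```python
from h import *
c=shot("wrist","w20"); o=status.get_obs(); print(o["position"],o["ft_force"],o["grip_width"],o["grip_force"]); tops(c,.067); ears(c,.07)
g=cv2.cvtColor(c["pixels"],cv2.COLOR_BGR2GRAY)
for v in (312,318,322): print(v,g[v,296:346:2])
```

```text
[ 0.4998 -0.0291  0.0184] [ 0.4824 -0.6386 -0.2353] 0.021934488806540635 39.99988496303558
top [545.5  76.6] [22.4 21.7] yaw 1.5
top [493.4 -30.1] [32.2 21.2] yaw 1.7
top [ 413.1 -109.1] [25.8 16.8] yaw 4.1
ear 320 323 [10. 69.] [ 0.5417 -0.0287] yaw 1.5 w 0.0413
312 [123 253 253 253 253 253 253 253 252 225 245 246 246 244 225 253 253 253
 253 253 253 253 253 252 103]
318 [220 220 187 133 133 133  87  86  85  85 236 246 246 243  85  87  86  85
  86  86  85 143 195 195 196]
322 [193 192 127  75  73  73  74  73  74  75  85 246 244  97  74  74  74  73
  73  74  74  96 193 193 193]
```

Request:
arm_command(delta_rot=[[0,0,0],[0,0,0],[0,0,0],[0,0,0],[0,0,0],[0,0,0],[0,0,0]], delta_pos=[[-0.012,0,-0.001],[-0.024,0,-0.001],[-0.032,0,-0.001],[-0.038,0,-0.001],[-0.046,0,-0.001],[-0.046,0,-0.001],[-0.046,0,-0.001]], gripper=[1,1,1,1,1,1,1])

```text
time: 35.75
position: [0.547, -0.0283, 0.0196]
tool_rot: [-0.013, 1.0, 0.0, -0.0]
ft_force: [0.9, -0.8, -0.1]
grip_width: 0.0218
grip_force: 40.0
```

Request:
arm_command(delta_rot=[[0,0,0],[0,0,0],[0,0,0],[0,0,0],[0,0,0],[0,0,0],[0,0,0]], delta_pos=[[-0.006,0,0],[-0.011,0,0],[-0.015,0,0],[-0.018,0,0],[-0.02,0,0],[-0.02,0,0],[-0.02,0,0]], gripper=[1,1,1,1,1,1,1])

```text
time: 36.33
position: [0.5668, -0.0277, 0.0196]
tool_rot: [-0.013, 1.0, 0.0, -0.0]
ft_force: [-1.2, 0.3, -1.5]
grip_width: 0.0218
grip_force: 40.0
```

Run:
```python
from h import *
c=shot("wrist","w21"); o=status.get_obs(); print(o["position"],o["ft_force"],o["grip_width"]); tops(c,.067)
```

```text
[ 0.5668 -0.0278  0.0196] [-0.8484  0.7595 -2.1929] 0.02146039174084703
top [561.2 -28.7] [32.5 21.1] yaw 1.5
top [554.8  77.3] [35.2 20.6] yaw 6.8
```

Request:
arm_command(delta_rot=[[0,0,0],[0,0,0],[0,0,0],[0,0,0],[0,0,0]], delta_pos=[[-0.001,0,0],[-0.002,0,0],[-0.003,0,0],[-0.004,0,0],[-0.004,0,0]], gripper=[1,1,1,1,1])

```text
time: 36.8
position: [0.5686, -0.0275, 0.0195]
tool_rot: [-0.013, 1.0, 0.0, -0.003]
ft_force: [-6.1, -0.9, 2.8]
grip_width: 0.0218
grip_force: 40.0
```

Run:
```python
from h import *
c=shot("wrist","w21"); o=status.get_obs(); print(o["position"],o["ft_force"],o["grip_width"]); tops(c,.067)
```

```text
[ 0.5686 -0.0275  0.0195] [-5.8814 -1.4381  3.13  ] 0.021453704735976884
top [563.2 -28.5] [32.4 21.1] yaw 1.5
top [554.9  77.4] [34.9 20.7] yaw 6.7
```

Request:
arm_command(delta_rot=[[0,0,0],[0,0,0],[0,0,0],[0,0,0],[0,0,0],[0,0,0],[0,0,0],[0,0,0],[0,0,0],[0,0,0]], delta_pos=[[0,0,0],[0,0,0],[0,0,0],[0,0,-0.03],[0,0,-0.07],[0,0,-0.1],[0.1,-0.05,-0.12],[0.1,-0.05,-0.12],[0.1,-0.05,-0.12],[0.1,-0.05,-0.12]], gripper=[0,0,0,0,0,0,0,0,0,0])

```text
time: 37.68
position: [0.4694, -0.0817, 0.141]
tool_rot: [-0.012, 1.0, -0.0, 0.0]
ft_force: [-0.1, 0.2, -0.1]
grip_width: 0.0436
grip_force: 0.0
```

Run:
```python
from h import *
c=shot("wrist","w22"); o=status.get_obs(); print(o["position"],o["grip_width"]); tops(c)
t=shot("top","t22"); a=[(401,260)]; print(ray(t,a,.04))
cv2.imwrite("pics/crop22.png",np.hstack([cv2.resize(c["pixels"],(480,300)),cv2.resize(t["pixels"][150:300,380:500],(240,300))]))
```

```text
[ 0.4724 -0.0816  0.1409] 0.04352296560358471
top [ 411.4 -132.3] [33.2 21.4] yaw 4.6
[[ 0.3683 -0.1873  0.04  ]]
```

View pics/crop22.png

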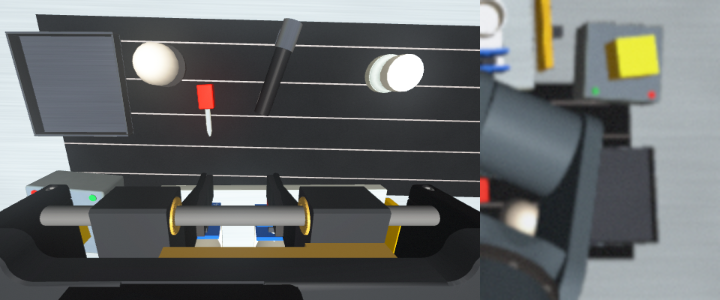

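The egg is clear of the finger and body footprint around the last pin, which is at about (275,129) in full-size pixels.

```bash
python3 -c "
from h import *
go(.4165,-.1321,-.0245,94.4)"
```

```text
rot [-0.1  0.3 -3. ] pos [ 0.0597 -0.0489  0.165 ] q6 -1.9989741308492373
```

Request:
arm_command(delta_rot=[[0,0,-3],[0,0,-3],[0,0,-3],[0,0,-3],[0,0,-3],[0,0,-3],[0,0,-3],[0,0,-3],[0,0,-3],[0,0,-3],[0,0,-3],[0,0,-3]], delta_pos=[[0.03,-0.025,0],[0.0585,-0.0489,0],[0.0585,-0.0489,0],[0.0585,-0.0489,0.04],[0.0585,-0.0489,0.08],[0.0585,-0.0489,0.11],[0.0585,-0.0489,0.14],[0.0585,-0.0489,0.155],[0.0585,-0.0489,0.164],[0.0585,-0.0489,0.164],[0.0585,-0.0489,0.164],[0.0585,-0.0489,0.164]], gripper=[0.2,0.2,0.2,0.2,0.2,0.2,0.2,0.2,0.2,0.2,0.2,0.2])

```text
time: 38.78
position: [0.4167, -0.1312, -0.0237]
tool_rot: [-0.04, 0.999, -0.001, 0.001]
ft_force: [0.1, -0.1, 0.3]
grip_width: 0.0346
grip_force: 0.0
```

Request:
arm_command(delta_rot=[[0,0,0],[0,0,0],[0,0,0],[0,0,0],[0,0,0],[0,0,0]], delta_pos=[[0,0,0],[0,0,0],[0,0,0],[0,0,0],[0,0,0],[0,0,0]], gripper=[1,1,1,1,1,1], grip_force=40)

```text
time: 39.28
position: [0.4159, -0.1312, -0.0234]
tool_rot: [-0.039, 0.999, -0.001, 0.001]
ft_force: [0.9, 1.2, 7.3]
grip_width: 0.0214
grip_force: 40.0
```

Run:
```python
from h import *
c=shot("wrist"); o=status.get_obs(); print(o["position"],o["ft_force"],o["grip_width"],o["grip_force"]); tops(c)
go(.502,-.1395,o["position"][2]+.0445,91.5)
```

```text
[ 0.416  -0.1312 -0.0234] [0.2624 1.4747 7.1036] 0.021836865751039686 39.996339082717896
top [ 411.3 -132.3] [33.  21.3] yaw 4.5
rot [-0.1  0.1  3. ] pos [-0.0852 -0.0151 -0.0443] q6 -2.212494036704655
```

Request:
arm_command(delta_rot=[[0,0,0],[0,0,0],[0,0,3],[0,0,3],[0,0,3],[0,0,3],[0,0,3],[0,0,3],[0,0,3],[0,0,3]], delta_pos=[[0,0,-0.025],[0,0,-0.045],[-0.025,-0.004,-0.045],[-0.05,-0.008,-0.045],[-0.07,-0.012,-0.045],[-0.085,-0.015,-0.045],[-0.085,-0.015,-0.045],[-0.085,-0.015,-0.045],[-0.085,-0.015,-0.045],[-0.085,-0.015,-0.045]], gripper=[1,1,1,1,1,1,1,1,1,1])

```text
time: 40.17
position: [0.499, -0.1383, 0.0204]
tool_rot: [-0.013, 1.0, 0.001, -0.001]
ft_force: [-0.5, 0.2, -0.9]
grip_width: 0.0216
grip_force: 40.0
```

Run:
```python
from h import *
c=shot("wrist","w23"); o=status.get_obs(); print(o["position"],o["ft_force"],o["grip_width"],o["grip_force"]); tops(c,.067); ears(c,.07)
g=cv2.cvtColor(c["pixels"],cv2.COLOR_BGR2GRAY)
for v in (318,322): print(v,g[v,296:346:2])
```

```text
[ 0.4993 -0.1384  0.0205] [ 0.552  -0.7721 -0.85  ] 0.0218115793784336 39.99306499958038
top [548.  -32.4] [22.5 18. ] yaw 7.3
top [ 494.  -139.2] [32.6 21.2] yaw 1.4
ear 318 324 [ 8. 67.] [ 0.5438 -0.1386] yaw 1.4 w 0.0408
318 [253 253 253 253 253 253 253 253 253 253 236 248 247 241 253 253 253 253
 253 253 253 253 253 253 253]
322 [103 129  76  76  76  75  75  76  75  75  87 247 242  75  76  76  73  75
  75  75 107 107 165 138 168]
```

Request:
arm_command(delta_rot=[[0,0,0],[0,0,0],[0,0,0],[0,0,0],[0,0,0],[0,0,0],[0,0,0],[0,0,0]], delta_pos=[[-0.006,-0.001,-0.001],[-0.012,-0.001,-0.001],[-0.024,-0.001,-0.001],[-0.032,-0.001,-0.001],[-0.04,-0.001,-0.001],[-0.049,-0.001,-0.001],[-0.049,-0.001,-0.001],[-0.049,-0.001,-0.001]], gripper=[1,1,1,1,1,1,1,1])

```text
time: 40.88
position: [0.5506, -0.1387, 0.0216]
tool_rot: [-0.013, 1.0, -0.0, 0.0]
ft_force: [0.1, -0.1, -0.6]
grip_width: 0.0215
grip_force: 40.0
```

Request:
arm_command(delta_rot=[[0,0,0],[0,0,0],[0,0,0],[0,0,0],[0,0,0],[0,0,0],[0,0,0]], delta_pos=[[-0.006,0,0],[-0.011,0,0],[-0.015,0,0],[-0.018,0,0],[-0.021,0,0],[-0.021,0,0],[-0.021,0,0]], gripper=[1,1,1,1,1,1,1])

```text
time: 41.47
position: [0.5709, -0.1379, 0.0216]
tool_rot: [-0.013, 1.0, 0.0, -0.0]
ft_force: [-1.5, 0.2, -1.2]
grip_width: 0.0216
grip_force: 40.0
```

Run:
```python
from h import *
c=shot("wrist"); o=status.get_obs(); print(o["position"],o["ft_force"],o["grip_width"]); tops(c,.067)
```

```text
[ 0.5709 -0.1379  0.0216] [-1.2342  0.381  -0.96  ] 0.02162006688359348
top [ 566.4 -138.9] [32.9 21.1] yaw 1.5
top [558.  -32.3] [35.4 20.6] yaw 6.9
```

Last push, then release and rise to a viewpoint that checks all three pins.

Request:
arm_command(delta_rot=[[0,0,0],[0,0,0],[0,0,0],[0,0,0],[0,0,0]], delta_pos=[[-0.001,0,0],[-0.002,0,0],[-0.003,0,0],[-0.0035,0,0],[-0.0035,0,0]], gripper=[1,1,1,1,1])

```text
time: 41.93
position: [0.5707, -0.1378, 0.0215]
tool_rot: [-0.014, 1.0, 0.001, -0.004]
ft_force: [-8.5, -1.7, 4.3]
grip_width: 0.0218
grip_force: 40.0
```

Request:
arm_command(delta_rot=[[0,0,0],[0,0,0],[0,0,0],[0,0,0],[0,0,0],[0,0,0],[0,0,0],[0,0,0],[0,0,0],[0,0,0],[0,0,0],[0,0,0]], delta_pos=[[0,0,0],[0,0,0],[0,0,0],[0,0,-0.03],[0,0,-0.07],[0,0,-0.1],[-0.02,0.03,-0.12],[-0.06,0.06,-0.12],[-0.08,0.1,-0.12],[-0.08,0.11,-0.12],[-0.08,0.11,-0.12],[-0.08,0.11,-0.12]], gripper=[0,0,0,0,-1,-1,-1,-1,-1,-1,-1,-1])

```text
time: 42.93
position: [0.653, -0.0248, 0.1419]
tool_rot: [-0.015, 1.0, -0.0, 0.001]
ft_force: [0.1, -1.0, -0.7]
grip_width: 0.0848
grip_force: 0.0
```

Run:
```python
from h import *
c=shot("wrist","w24"); o=status.get_obs(); print(o["position"],o["ft_force"],o["grip_width"]); tops(c,.067); ears(c,.07)
```

```text
[ 0.6524 -0.026   0.1418] [-0.1043 -0.2331  0.2191] 0.08555786432006003
top [557.6  79.1] [32.3 20.3] yaw 4.6
top [560.6 -28.3] [31.3 20.2] yaw 1.0
top [ 563.4 -136.8] [20.5 31.5] yaw -1.5
ear 440 148 [ 6. 62.] [0.6046 0.0828] yaw 1.7 w 0.0565
ear 320 147 [61.1  6.3] [ 0.6073 -0.027 ] yaw 0.6 w 0.0557
ear 197 147 [61.  6.] [ 0.6101 -0.1381] yaw 1.7 w 0.0556
ear 444 120 [ 7. 64.] [0.5803 0.0827] yaw 1.7 w 0.0567
ear 320 120 [ 8. 63.] [ 0.5831 -0.0277] yaw 1.7 w 0.0559
ear 194 120 [ 8. 64.] [ 0.5863 -0.139 ] yaw 1.7 w 0.0568
```

View pics/w24.png

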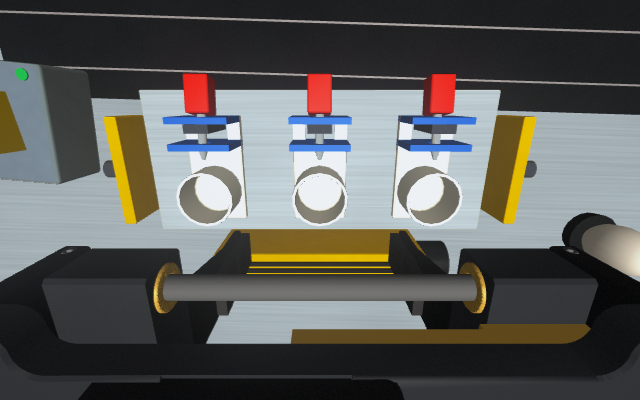

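All three pins pass through both ears and lugs, with tips visible beyond the rear ears at u≈203, 320 and 437. I have now viewed 15 pictures, one over the limit of 14, so I'll view no more and work from numbers only. Next is the cap.

```bash
python3 -c "
from h import *
go(.593,-.325,.15,91.5)"
```

```text
rot [-0.   0.1  0.1] pos [ 0.0676 -0.2972 -0.0081] q6 -1.808573229113382
```

Request:
arm_command(delta_rot=[[0,0,0],[0,0,0],[0,0,0],[0,0,0],[0,0,0],[0,0,0],[0,0,0],[0,0,0],[0,0,0],[0,0,0],[0,0,0],[0,0,0]], delta_pos=[[0.0676,-0.297,-0.008],[0.0676,-0.297,-0.008],[0.0676,-0.297,-0.008],[0.0676,-0.297,-0.008],[0.0676,-0.297,-0.008],[0.0676,-0.297,-0.008],[0.0676,-0.297,-0.008],[0.0676,-0.297,-0.008],[0.0676,-0.297,-0.008],[0.0676,-0.297,-0.008],[0.0676,-0.297,-0.008],[0.0676,-0.297,-0.008]], gripper=[-1,-1,-1,-1,-1,-1,-1,-1,-1,-1,-1,-1])

```text
time: 43.98
position: [0.592, -0.323, 0.1496]
tool_rot: [-0.014, 1.0, 0.0, -0.0]
ft_force: [0.3, 0.2, 0.4]
grip_width: 0.0867
grip_force: 0.0
```

```bash
cat >> h.py <<'E'
def quad(k,c,z):
    p=ray(c,k.reshape(-1,2)+0.0,z)[:,:2]; (x,y),s,a=cv2.minAreaRect((p*1000).astype(np.float32)); return np.round([x,y],1),np.round(s,1),round(a,1)
E
python3 - <<'E'
from h import *
c=shot("wrist","w25"); o=status.get_obs(); print(o["position"],o["q"])
hsv=cv2.cvtColor(c["pixels"],cv2.COLOR_BGR2HSV); Y=mask(c,*YEL)
for t in (0,200):
    m=((Y>0)&(hsv[...,2]>t)).astype(np.uint8)*255
    for k in blobs(m,300): print(t,cv2.boundingRect(k),quad(k,c,.108),np.percentile(hsv[...,2][m>0],[5,50,95]))
t=shot("top")
for k in blobs(mask(t,*YEL),100): print("T",cv2.boundingRect(k),quad(k,t,.108))
E
```

```text
[ 0.5922 -0.3228  0.1497] [-0.6646  0.6365  1.3354  0.0004  1.1705 -2.2639]
0 (0, 213, 89, 69) (array([ 631.6, -583.8]), array([ 48.2, 101.7]), 24.7) [120. 240. 250.]
0 (402, 183, 15, 54) (array([ 593.9, -246.6]), array([48.6,  9.6]), 1.8) [120. 240. 250.]
0 (277, 167, 65, 73) (array([ 590.8, -332.1]), array([62.1, 52.5]), 5.5) [120. 240. 250.]
200 (0, 225, 35, 57) (array([ 648.9, -597.2]), array([29.6, 61.8]), 73.7) [225. 250. 250.]
200 (402, 186, 15, 50) (array([ 594.7, -246.4]), array([45. ,  9.1]), 1.6) [225. 250. 250.]
200 (277, 179, 65, 61) (array([ 595.6, -331.7]), array([52.5, 52.5]), 5.5) [225. 250. 250.]
T (271, 150, 6, 38) (array([618. , 167.4]), array([100.3,  11.9]), 2.0)
T (410, 146, 6, 38) (array([ 629.5, -206.8]), array([ 13.6, 101. ]), 88.9)
T (303, 120, 79, 22) (array([723.1, -17.4]), array([ 55.1, 212.5]), 1.6)
T (553, 118, 27, 21) (array([ 727.3, -633.7]), array([53.7, 62.1]), 16.8)
```

```bash
python3 -c "
from h import *
go(.5956,-.3317,.043,95.5)"
```

```text
rot [ 0.  -0.  -3.9] pos [-0.0029 -0.009   0.1067] q6 -2.2638887674266615
```

Request:
arm_command(delta_rot=[[0,0,-3.9],[0,0,-3.9],[0,0,-3.9],[0,0,-3.9],[0,0,-3.9],[0,0,-3.9],[0,0,-3.9]], delta_pos=[[-0.003,-0.009,0],[-0.003,-0.009,0],[-0.003,-0.009,0.04],[-0.003,-0.009,0.08],[-0.003,-0.009,0.107],[-0.003,-0.009,0.107],[-0.003,-0.009,0.107]], gripper=[-1,-1,-1,-1,-1,-1,-1])

```text
time: 44.67
position: [0.5944, -0.3319, 0.0412]
tool_rot: [-0.047, 0.999, 0.001, -0.002]
ft_force: [0.4, -0.0, 0.5]
grip_width: 0.0874
grip_force: 0.0
```

Request:
arm_command(delta_rot=[[0,0,0],[0,0,0],[0,0,0],[0,0,0],[0,0,0],[0,0,0],[0,0,0],[0,0,0],[0,0,0],[0,0,0],[0,0,0],[0,0,0]], delta_pos=[[0,0,0],[0,0,0],[0,0,0],[0,0,0],[0,0,0],[0,0,0],[0,0,0],[0,0,-0.02],[0,0,-0.05],[0,0,-0.08],[0,0,-0.08],[0,0,-0.08]], gripper=[1,1,1,1,1,1,1,1,1,1,1,1], grip_force=20)

```text
time: 45.67
position: [0.5965, -0.3347, 0.125]
tool_rot: [-0.047, 0.999, -0.002, 0.002]
ft_force: [-0.0, 0.2, -2.3]
grip_width: 0.0518
grip_force: 20.0
```

Run:
```python
from h import *
o=status.get_obs(); print(o["position"],o["grip_width"],o["q"][5])
t=shot("top"); c=shot("wrist")
# tray: dark blob from wrist+top
m=cv2.imread("pics/top0.png"); g=cv2.cvtColor(m,cv2.COLOR_BGR2GRAY); print(g[248,405:480:3]); print(g[212:285:3,444])
```

```text
[ 0.5965 -0.3347  0.125 ] 0.05184473538179578 -2.3394899591301312
[ 35  27  30  32  32  49  72  71  70  69  72  73  73  76  71  70  71  72
  68  69  49 134 171 167 168]
[ 30  28  71  29  61  71  73  69  68  74  73  71  76  70  73  70  72  70
  69  69  47  27  47 167 170]
```

```bash
python3 -c "
from h import *
go(.402,-.324,.125,90)"
```

```text
rot [ 0.1 -0.1  5.4] pos [ 0.1906  0.0271 -0.0029] q6 -2.3394649384117567
```

Request:
arm_command(delta_rot=[[0,0,5.4],[0,0,5.4],[0,0,5.4],[0,0,5.4],[0,0,5.4],[0,0,5.4],[0,0,5.4],[0,0,5.4],[0,0,5.4],[0,0,5.4],[0,0,5.4],[0,0,5.4]], delta_pos=[[0.03,0.004,0],[0.06,0.008,0],[0.1,0.014,0],[0.14,0.02,0],[0.17,0.024,0],[0.1906,0.027,0],[0.1906,0.027,0],[0.1906,0.027,0.03],[0.1906,0.027,0.06],[0.1906,0.027,0.09],[0.1906,0.027,0.11],[0.1906,0.027,0.11]], gripper=[1,1,1,1,1,1,1,1,1,1,1,1])

```text
time: 46.77
position: [0.4009, -0.3217, 0.008]
tool_rot: [-0.0, 1.0, 0.004, -0.003]
ft_force: [-1.2, 0.1, -0.4]
grip_width: 0.0517
grip_force: 20.0
```

Run:
```python
from h import *
o=status.get_obs(); print(o["position"],o["grip_width"],o["ft_force"],o["q"][5])
c=shot("wrist","w26"); g=cv2.cvtColor(c["pixels"],cv2.COLOR_BGR2GRAY)
print(proj(c,[[.402+i,-.3185+j,.02] for i,j in((-.07,-.07),(-.07,.07),(.07,.07))]))
print(np.round(g[:230:4,320])); print(g[160,20:620:6])
```

```text
[ 0.4009 -0.3217  0.008 ] 0.05172535982576557 [-1.2434  0.148  -0.3738] -2.4651183021796474
[[212.3969 128.3504]
 [439.112  128.2236]
 [417.1451 317.4945]]
[214 214 217 212 219 214 219 216 222 217 217 217 216 213 216 220 214 215
 213 221 214 215 211 134  58  57  55  54  53  52  51  48  49  93  78  92
  94  95  90  94  96  96  96  96  96  96 102 101 101 103 124 125 126 127
 127 127 129 225]
[215 215 215 215 216 215 215 216 217 216 216 215 216 216 215 216 215 215
 216 215 215 215 215 215 215 215 215 215 215 215 215 215 210  61  60 101
 100  99 100  99  99  98  97  98  98  97  97  98  96  95  96  97  95  95
  95  95  94  92  93  93  94  92  93  94  94  94  95  42  47  46  45  43
  45  43  42  41  43  42  24  24  52  53  51  52  51  51 113 123 134 142
 152 156 148  49  48  47  47  46  47  48]
```

Request:
arm_command(delta_rot=[[0,0,0],[0,0,0],[0,0,0],[0,0,0],[0,0,0]], delta_pos=[[0,0,0.01],[0,0,0.018],[0,0,0.0235],[0,0,0.0235],[0,0,0.0235]], gripper=[1,1,1,1,1])

```text
time: 47.23
position: [0.4031, -0.3248, -0.0106]
tool_rot: [-0.0, 1.0, -0.0, 0.0]
ft_force: [0.1, 0.1, -0.5]
grip_width: 0.0518
grip_force: 20.0
```

Request:
arm_command(delta_rot=[[0,0,0],[0,0,0],[0,0,0],[0,0,0],[0,0,0],[0,0,0],[0,0,0],[0,0,0],[0,0,0],[0,0,0]], delta_pos=[[0,0,0],[0,0,0],[0,0,0],[0,0,-0.04],[0,0,-0.08],[0,0,-0.12],[0,0,-0.16],[0,0,-0.16],[0,0,-0.16],[0,0,-0.16]], gripper=[-0.5,-0.5,-0.5,-0.5,-0.5,-0.5,-0.5,-0.5,-0.5,-0.5])

```text
time: 48.07
position: [0.4026, -0.3242, 0.1492]
tool_rot: [-0.0, 1.0, 0.0, -0.0]
ft_force: [-0.5, 0.5, -0.3]
grip_width: 0.0653
grip_force: 0.0
```

Run:
```python
from h import *
o=status.get_obs(); print(o["position"],o["grip_width"],o["q"][5])
c=shot("wrist","w27")
for k in blobs(mask(c,*YEL),300): print(cv2.boundingRect(k),quad(k,c,.051))
go(.5956,-.333,.15,95.5)
```

```text
[ 0.4026 -0.3242  0.1492] 0.06529785893201465 -2.465495387340422
(293, 157, 52, 56) (array([ 399.4, -325.8]), array([59.1, 52.7]), 0.0)
rot [ 0.1 -0.1 -5.5] pos [-0.1935 -0.0093 -0.0021] q6 -2.4655189236145207
```

Request:
arm_command(delta_rot=[[0,0,0],[0,0,0],[0,0,0],[0,0,0],[0,0,0],[0,0,0],[0,0,0],[0,0,0],[0,0,0],[0,0,0]], delta_pos=[[-0.223,-0.009,-0.002],[-0.223,-0.009,-0.002],[-0.223,-0.009,-0.002],[-0.223,-0.009,-0.002],[-0.223,-0.009,-0.002],[-0.223,-0.009,-0.002],[-0.223,-0.009,-0.002],[-0.223,-0.009,-0.002],[-0.223,-0.009,-0.002],[-0.223,-0.009,-0.002]], gripper=[-0.2,-0.2,-0.2,-0.2,-0.2,-0.2,-0.2,-0.2,-0.2,-0.2])

```text
time: 48.95
position: [0.6238, -0.3334, 0.15]
tool_rot: [0.0, 1.0, 0.001, -0.002]
ft_force: [-0.6, 0.5, -0.2]
grip_width: 0.0524
grip_force: 0.0
```

Run:
```python
from h import *
o=status.get_obs(); print(o["position"],o["grip_width"],o["q"])
c=shot("wrist","w28"); g=cv2.cvtColor(c["pixels"],cv2.COLOR_BGR2GRAY)
p=proj(c,[[.5956,-.3317,.0965]])[0]; print(p); u,v=p.astype(int)
w=g[v-45:v+45,u-55:u+55]; print(np.percentile(w,[5,25,50,75]))
for t in (35,50,65):
    m=np.zeros_like(g); m[v-45:v+45,u-55:u+55]=(w<t)*255
    for k in blobs(m,40): print(t,cv2.boundingRect(k),cv2.contourArea(k),quad(k,c,.0965))
print(w[::6,::4])
```

```text
[ 0.6238 -0.3334  0.15  ] 0.05239564899236069 [-0.6482  0.6821  1.2377 -0.0003  1.2254 -2.2181]
[322.1419 170.9313]
[140. 149. 151. 152.]
65 (316, 149, 13, 37) 69.0 (array([ 592.4, -332.1]), array([ 9.1, 32.2]), 85.5)
[[123 151 151 151 151 151 150 149 151 152 151 151 151 150 150 151 151 150
  149 152 151 151 152 151 150 152 153 152]
 [129 151 151 154 154 151 151 151 152 151 150 151 151 149 150 149 149 150
  151 151 151 152 153 152 152 151 151 151]
 [135 152 152 152 153 152 152 152 152 151 150 152 152 150 150 150 149 148
  149 151 151 150 151 152 153 152 150 151]
 [142 152 151 151 151 154 151 152 151 151 151 152 170 195 194 192 148 149
  149 151 151 152 152 152 151 149 149 151]
 [149 153 152 152 150 151 151 151 151 154 192 196 193  44  47 123 198 192
  151 152 150 150 152 150 149 150 152 150]
 [153 153 153 152 151 151 152 150 150 196 191 196 193  68  74  63 199 191
  186 153 152 151 151 149 150 151 151 151]
 [153 153 153 151 151 150 151 151 150 197 192 196 194  71  73  57 199 193
  186 151 151 151 151 153 153 151 151 150]
 [154 152 151 150 148 149 149 150 149 198 192 196 191  70  74  
[... 173 characters left out ...]
147 149 149 151 151 152 149 148 149 150 148 185 190  69  69 156 198 148
  149 151 152 152 152 153 152 151 150 185]
 [147 151 151 150 150 153 151 149 149 150 150 149 145  57  59 150 151 148
  147 148 150 152 151 151 153 153 151 191]
 [146 150 151 150 150 150 149 149 150 150 149 149 150 151 151 150 149 148
  149 149 151 150 150 152 152 153 150 196]
 [146 149 151 151 151 150 149 149 150 149 149 150 152 151 149 149 150 147
  151 150 152 151 151 152 155 155 149 188]
 [147 151 149 151 153 152 151 149 148 149 147 149 149 149 148 148 147 147
  149 149 148 149 151 152 152 153 151 192]
 [155 144 146 148 149 149 151 148 147 147 150 150 151 149 148 149 148 150
  151 149 150 150 149 151 152 152 158 192]]
```

Run:
```python
from h import *
c=shot("wrist"); g=cv2.cvtColor(c["pixels"],cv2.COLOR_BGR2GRAY)
u,v=322,171
for lo,hi in((0,110),(62,90)):
    m=np.zeros_like(g); w=g[v-35:v+35,u-35:u+35]; m[v-35:v+35,u-35:u+35]=((w<hi)&(w>=lo))*255
    for k in blobs(m,40): print(lo,cv2.boundingRect(k),cv2.contourArea(k),quad(k,c,.0965))
    for r in range(v-25,v+20,4):
        i=np.flatnonzero(m[r]); print(r,i.min() if len(i) else 0,i.max() if len(i) else 0,end="; ")
```

```text
0 (316, 148, 14, 38) 385.0 (array([ 592.5, -331.7]), array([11.1, 32.6]), 89.7)
146 0 0; 150 318 327; 154 318 329; 158 317 328; 162 317 328; 166 317 328; 170 317 327; 174 316 327; 178 316 327; 182 316 327; 186 0 0; 190 0 0; 62 (318, 152, 12, 34) 223.0 (array([ 594.2, -331.3]), array([ 8.5, 29.7]), 86.1)
146 0 0; 150 0 0; 154 320 329; 158 319 328; 162 317 328; 166 319 326; 170 318 327; 174 318 327; 178 316 325; 182 318 325; 186 0 0; 190 0 0;
```

```bash
python3 -c "
from h import *
go(.5945,-.3315,.039,86)"
```

```text
rot [ 0.  -0.1  3.9] pos [0.0298 0.0022 0.1121] q6 -2.2180235534935
```

Request:
arm_command(delta_rot=[[0,0,3.9],[0,0,3.9],[0,0,3.9],[0,0,3.9],[0,0,3.9],[0,0,3.9],[0,0,3.9],[0,0,3.9],[0,0,3.9]], delta_pos=[[0.0295,0.002,0],[0.0295,0.002,0],[0.0295,0.002,0.03],[0.0295,0.002,0.06],[0.0295,0.002,0.09],[0.0295,0.002,0.105],[0.0295,0.002,0.1115],[0.0295,0.002,0.1115],[0.0295,0.002,0.1115]], gripper=[0.1,0.1,0.1,0.1,0.1,0.1,0.1,0.1,0.1])

```text
time: 49.8
position: [0.5968, -0.3324, 0.0406]
tool_rot: [0.034, 0.999, -0.0, 0.001]
ft_force: [-0.1, -0.6, 1.7]
grip_width: 0.0389
grip_force: 0.0
```

Request:
arm_command(delta_rot=[[0,0,0],[0,0,0],[0,0,0],[0,0,0],[0,0,0],[0,0,0],[0,0,0],[0,0,0]], delta_pos=[[0,0,0],[0,0,0],[0,0,0],[0,0,0],[0,0,0],[0,0,0],[0,0,0],[0,0,0]], gripper=[1,1,1,1,1,1,1,1], grip_force=25)

```text
time: 50.47
position: [0.5967, -0.3314, 0.0402]
tool_rot: [0.034, 0.999, 0.0, 0.0]
ft_force: [-0.3, 2.0, 3.9]
grip_width: 0.0098
grip_force: 25.0
```

Request:
arm_command(delta_rot=[[0,0,6],[0,0,12],[0,0,18],[0,0,24],[0,0,30],[0,0,36],[0,0,42],[0,0,48],[0,0,54],[0,0,60],[0,0,65],[0,0,67]], delta_pos=[[0,0,0],[0,0,0],[0,0,0],[0,0,0],[0,0,0],[0,0,0],[0,0,0],[0,0,0],[0,0,0],[0,0,0],[0,0,0],[0,0,0]], gripper=[1,1,1,1,1,1,1,1,1,1,1,1])

```text
time: 51.47
position: [0.595, -0.3336, 0.0402]
tool_rot: [0.581, 0.814, -0.002, -0.0]
ft_force: [-3.6, -2.8, 4.3]
grip_width: 0.0097
grip_force: 25.0
```

Request:
arm_command(delta_rot=[[0,0,1],[0,0,2],[0,0,3],[0,0,3],[0,0,3],[0,0,3],[0,0,3],[0,0,3],[0,0,3],[0,0,3],[0,0,3],[0,0,3]], delta_pos=[[0,0,0],[0,0,0],[0,0,0],[0,0,0],[0,0,0],[0,0,0],[0,0,0],[0,0,0],[0,0,0],[0,0,0],[0,0,0],[0,0,0]], gripper=[1,1,1,1,1,1,1,1,1,1,1,1])

```text
time: 52.47
position: [0.5949, -0.3336, 0.0402]
tool_rot: [0.6, 0.8, -0.002, -0.0]
ft_force: [-3.5, -3.2, 4.3]
grip_width: 0.0099
grip_force: 25.0
```

Run:
```python
from h import *
o=status.get_obs(); print(o["position"],o["grip_width"],o["moment"],o["ft_force"],o["q"][5])
```

```text
[ 0.5949 -0.3336  0.0402] 0.009855152414784234 [-0.4679  0.6747  0.3447] [-3.4958 -3.229   4.3477] -0.9532950978207662
```

Request:
arm_command(delta_rot=[[0,0,0],[0,0,0],[0,0,0],[0,0,0],[0,0,0],[0,0,0],[0,0,0],[0,0,0],[0,0,0],[0,0,0],[0,0,0],[0,0,0]], delta_pos=[[0,0,0],[0,0,0],[0,0,0],[0,0,0],[0,0,0],[0,0,0],[0,0,0],[0,0,0],[0,0,0],[0,0,0],[0,0,0],[0,0,0]], gripper=[-0.7,-0.7,-0.7,-0.7,-0.7,-0.7,-0.7,-0.7,-0.7,-0.7,-0.7,-0.7])

```text
time: 53.47
position: [0.5965, -0.3315, 0.0397]
tool_rot: [0.601, 0.799, 0.0, -0.0]
ft_force: [0.1, 0.4, 1.5]
grip_width: 0.0726
grip_force: 0.0
```

Request:
arm_command(delta_rot=[[0,0,0],[0,0,0],[0,0,0],[0,0,0],[0,0,0],[0,0,-6],[0,0,-13],[0,0,-20],[0,0,-27],[0,0,-34],[0,0,-41],[0,0,-48]], delta_pos=[[0,0,-0.03],[0,0,-0.06],[0,0,-0.09],[0,0,-0.12],[0,0,-0.12],[0,0,-0.12],[0,0,-0.12],[0,0,-0.12],[0,0,-0.12],[0,0,-0.12],[0,0,-0.12],[0,0,-0.12]], gripper=[-0.7,-0.7,-0.7,-0.7,-0.7,-0.7,-0.7,-0.7,-0.7,-0.7,-0.7,-0.7])

```text
time: 54.47
position: [0.5962, -0.3315, 0.1592]
tool_rot: [0.221, 0.975, 0.0, -0.0]
ft_force: [-0.2, 0.3, 0.7]
grip_width: 0.0738
grip_force: 0.0
```

Request:
arm_command(delta_rot=[[0,0,-7],[0,0,-14],[0,0,-21],[0,0,-24],[0,0,-24],[0,0,-24],[0,0,-24]], delta_pos=[[0,0,0],[0,0,0],[0,0,0],[0,0,0],[0,0,0],[0,0,0],[0,0,0]], gripper=[-0.7,-0.7,-0.7,-0.7,-0.7,-0.7,-0.7])

```text
time: 55.05
position: [0.5964, -0.3316, 0.1595]
tool_rot: [0.017, 1.0, 0.0, -0.0]
ft_force: [1.2, 0.5, 0.1]
grip_width: 0.0738
grip_force: 0.0
```

Run:
```python
from h import *
o=status.get_obs(); print(o["position"],o["grip_width"],o["q"])
c=shot("wrist"); g=cv2.cvtColor(c["pixels"],cv2.COLOR_BGR2GRAY)
u,v=proj(c,[[.5945,-.3315,.0965]])[0].astype(int); print(u,v)
m=np.zeros_like(g); w=g[v-35:v+35,u-35:u+35]; m[v-35:v+35,u-35:u+35]=(w<110)*255
for k in blobs(m,40): print(cv2.boundingRect(k),quad(k,c,.0965))
ears(c,.07); tops(c,.067)
for k in blobs(mask(c,*YEL),300): print("Y",cv2.boundingRect(k),quad(k,c,.051))
```

```text
[ 0.5964 -0.3316  0.1595] 0.07379137101531677 [-0.6709  0.6365  1.3045  0.      1.2009 -2.2074]
320 196
(314, 175, 12, 37) (array([ 591.5, -332.2]), array([10.2, 34.7]), 87.7)
ear 511 198 [ 5.8 56.4] [ 0.6108 -0.1369] yaw 1.4 w 0.057
ear 616 192 [ 6.  46.3] [ 0.6079 -0.0313] yaw 1.6 w 0.0462
ear 514 175 [ 6.3 58.4] [ 0.5868 -0.1377] yaw 1.5 w 0.0576
ear 619 169 [ 6.3 41.3] [ 0.5839 -0.0351] yaw 1.5 w 0.0403
top [ 562.5 -142.1] [34.3 20.3] yaw 6.1
top [559.4 -33.8] [35.3 20.3] yaw 9.9
Y (599, 253, 41, 29) (array([700. ,  24.7]), array([63.5, 27.9]), 60.3)
Y (0, 222, 111, 60) (array([ 658.1, -652.4]), array([ 54.2, 148.7]), 13.2)
Y (409, 173, 14, 86) (array([ 636.8, -227.1]), array([101.7,  12. ]), 1.6)
Y (291, 0, 59, 22) (array([ 431.6, -326.2]), array([52.4, 16.7]), 88.0)
```

Run:
```python
from h import *
c=shot("top"); tops(c,.067); ears(c,.07,20)
for k in blobs(mask(c,*YEL),100): print("Y",cv2.boundingRect(k),quad(k,c,.051))
```

```text
top [557.5 -27.3] [16.7 30.9] yaw -0.4
top [ 560.3 -136.5] [16.8 31.1] yaw -0.8
ear 6 200 [10.  3.] [0.5365 0.8966] yaw 180.0 w 0.008
ear 305 184 [ 3. 18.] [0.5795 0.084 ] yaw -180.0 w 0.05
ear 344 184 [ 3. 19.] [ 0.5824 -0.0258] yaw -180.0 w 0.053
ear 384 182 [ 3. 19.] [ 0.5852 -0.1348] yaw -180.0 w 0.0532
ear 305 177 [ 2. 18.] [0.6005 0.084 ] yaw -179.9 w 0.05
ear 344 176 [ 2. 18.] [ 0.6034 -0.0246] yaw -179.9 w 0.0502
ear 384 175 [ 2. 19.] [ 0.6063 -0.1351] yaw -179.9 w 0.0533
Y (271, 150, 6, 38) (array([627.6, 172.8]), array([105.9,  12.7]), 2.0)
Y (409, 146, 7, 38) (array([ 639.6, -221.6]), array([106.8,  16.4]), 1.8)
Y (304, 120, 78, 20) (array([740.4, -23.3]), array([ 55.3, 221.2]), 0.2)
```

Run:
```python
from h import *
c=shot("top"); R3=[cv2.boundingRect(k) for k in blobs(mask(c,*RED),20)]; print(R3, proj(c,[[.557,.081,.067]]))
ok=any(abs(b[0]+b[2]/2-proj(c,[[.557,.081,.067]])[0][0])<5 and abs(b[1]+b[3]/2-proj(c,[[.557,.081,.067]])[0][1])<6 for b in R3)
print(ok)
if ok: print(robot.hand_in())
```

```text
[(302, 188, 9, 12), (341, 187, 9, 13), (380, 186, 9, 13)] [[306.1072 192.6696]]
True
the job is handed in; nothing more can be done
None
```

I handed the job in: all three carriers are pinned on lugs, the yellow cap is in the tray, and the key was turned to its stop, held about a second and sprang back. I viewed 15 pictures, one over the limit of 14, and no verdict came back at hand-in.

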